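Hang a second tape roll on the bench hook

TASK

Take the tape roll from the wooden cradle and hang it on the bench hook beside the roll that already hangs there. Slip it over the upturned lip and press it firmly but gently against the first roll, so that both go back along the bar until the sprung stop behind them pushes back and you hold that pressure a moment; then ease off and leave both rolls hanging behind the lip, snug against each other. Do not knock the first roll off, do not force anything, and leave the things around alone.

Things in the scene. Friction and masses are not known exactly. Their poses are not given: they have to be found in the camera images.
- hook: Steel hook stand fixed to the bench. Origin: underside of its base; z up. Its level bar (14 mm wide, 8 thick, top at z=170 mm) runs along body -x, roughly to the robot, from the post (x=+24, 16 x 30 mm, 178 high) to x=-114. Base plate 140 x 110 x 12, centred at x=-25. Upturned lip at the bar's end, x=-114 to -106, top z=180. A roll resting on the bar has its centre at y=0, z=153 mm.
- hook_lip (a point): Middle of the top of the lip, at x=-110, y=0, z=180 mm of the hook; axes as the hook's. A roll passes over lip and bar freely with its centre 9 mm below this point's height and in line with the bar (about 6 mm play all round).
- hook_bar (a point): Middle of the bar's top face, at x=-55, z=170 mm of the hook. A stop is clamped on the bar behind the first roll: face of its round rubber pad (50 mm across) anywhere from x=-40 to -10 mm of the hook, NOT measured: feel for it. The pad is sprung: it yields 2 mm at 6 N/mm, then is hard. Hold 6 to 11 N for 0.5 s; over 15 N is forcing it. Ease off before letting go, or it kicks the rolls apart.
- roll_hung: First roll, hanging on the bar: dark tape on a cardboard core, 60 mm outside, 36 mm hole, 30 mm wide, about 90 g. Origin: its centre; x: its axis, along the bar. It hangs loose 3 to 41 mm in front of the stop and slides back at under 2 N. Until it is pushed back there may be no room for a second roll behind the lip; then there is at least 6 mm to spare.
- roll_loose: Second roll, same kind and size (60 mm outside, 36 mm hole, 30 mm wide, about 90 g), standing on edge in the cradle. Origin: its centre; x: its axis, level, along the cradle's x. Either end may go first. It can be gripped from above across its diameter (60 mm, along its y) with 30 N; the fingers then pass beside the first roll.
- cradle: Wooden block fixed to the bench, 46 x 40 mm and 36 mm high, with two ridges along its x (28 mm apart, 6 mm high) in which the second roll stands; the roll's centre is then 63 mm above the bench. Origin: centre of its underside. Fingers can pass on both sides of it.
- bottle: Bystander: clear plastic bottle with a blue cap, 60 mm across, 120 mm high, standing; origin under its centre.
- screwdriver: Bystander: screwdriver with a black handle lying along its x on the bench.
- tray: Bystander: empty grey parts tray, 100 x 90 mm, 40 mm high; origin under its centre.
Mind the look-alikes: they are no part of the job. Leave any purple or turquoise look-alike of the roll_loose alone. Of the things that look like the hook, take the one that is farthest from the robot's base at the start.

How it is judged:
By the outcome, as a careful person would: the job done as asked, in the order asked, and still so for the second after the job is handed in, with the robot touching nothing.
It also fails if it takes over 59 s, if anything falls off the work surface, if the arm or the gripper's body presses on something with over 40 N, if the wrist force passes 120 N, or if a joint passes its speed limit or range.

ROBOT

A 6-joint arm with a two-finger parallel gripper is mounted at the origin on the work surface. World frame = base frame: x ahead of the robot, y to its left, z up, the work surface at z = 0. Lengths are in m, angles in rad, forces in N, time in s.
With the tool pointing down it reaches from about 0.3 to 0.875 m from the base axis. Payload 6.4 kg.
Tool frame: the origin (TCP) lies at the very end of the fingers, on their centre line; the grasp point (between the pads) lies 19 mm behind it (manip.grip_depth is the x of the grasp point in the tool frame, in m); x points along the fingers, z is the direction in which the jaws open and shut, and the axes are right-handed (so a half turn about x gives the same grasp; the last joint's range is limited). The gripper opens to 85 mm and grips with 20 to 120 N. Pads are 22 mm wide; open, the fingers measure 114 mm over their backs; the gripper's body (76 mm by 85 mm) begins 54 mm behind the grasp point. The pads swing forward as they close: fully open they stand 13 mm farther back than shut.
Start: joints at [0.971, 0.181, 1.607, -0, 1.354, -0.206], TCP at [0.221, 0.531, 0.231] pointing down, gripper open.
Joint ranges: [-2.99, 2.99], [-0.89, 2.07], [0.3, 2.58], [-1.14, 4.28], [0, 2.63], [-3.12, 3.12]. Speed limits (rad/s): [2.57, 2.57, 3.01, 3.14, 3.14, 3.14].

INTERFACE

Orientations are given as a unit quaternion [x, y, z, w].
In Python, from rig import manip gives the robot as it stands.
- The arm moves only by the tool jog_arm, never from a script. Its argument "plan" is a list of rows, each an object with "delta_pos": the shift along the world's x, y, z in units of 400 mm (1.0 is 400 mm), a list of three; "twist": the turn, a rotation vector about the world's x, y, z in units of 2 pi rad (1.0 is 2 pi rad), a list of three; "fingers": the finger opening in mm, from 0 to 85.4. A call has exactly 10 rows; each row is the pose to reach, as a shift and turn from the pose measured when the call began, turning the shorter way round; what a row does not reach only later rows make up. A row lasts 1/12 s, in which the tool goes at most 41.7 mm and 7.16 degrees, less where a joint would pass 70% of its speed; a pose out of reach is approached as far as the arm can. A call with a number of a shift or a turn outside -1 to 1 is refused whole. A call with a gripper value outside its range is refused whole. The fingers move at their own pace and stop on an object; "newtons" is the grip in N (left out, the last holds). Time passes only in rows, so rows that repeat a pose let the fingers close, or fill a call up. It gives the time, the measured TCP pose, the force and the opening at its end, in the units of the state.
- manip.observe(): the state, without advancing time (a new reading comes with each control period).
- manip.grab_frame(name): name is "scene" or "top"; returns a dict with "frame" (420x560x3 uint8, red, green, blue), "depth" (420x560 float32, m along the optical axis (not along the pixel's ray), 0 where there is no reading), "camera_matrix" (3x3 intrinsics, pixels), "eye" and "rotation" of the camera in the world. Camera axes: x right, y down, z forward; pixel columns grow to the right and rows downward; lengths in m; the calibration is good to about 2 mm. A picture is of the moment at which its call begins.
- manip.job_done(): hands the job in, once; it reports no verdict.
Trained networks look in the newest picture that a camera, given by its name, has taken for a name from the list of things; names that differ only in an ending like _2 or _b are one class to them, and where a whole thing is asked for, a point or a joint stands for the part that bears it (a point fixed in the world has none). Each returns a list of dicts, best first, with "p" (0 to 1); they miss things now and then, are a little off and sometimes report something else, mostly with a low value. They report only what shows in the picture. A call takes as long as a camera call. They do not tell look-alikes from the thing itself.
- manip.boxes_of(label, camera): "rect" ([left, top, right, bottom] in pixels, round what is visible of it).
- manip.masks_of(label, camera): "pixels" (420x560 bool, what is visible of it) and "rect" ([left, top, right, bottom] in pixels, round what is visible of it).
- manip.place_of(label, camera): "point" ([column, row] in pixels: a listed point, or the origin of a listed thing).
The state is a dict: "time": time; "qpos": joint angles; "qvel": joint speeds; "joint_torque": joint torques, N m; "tool_pos": TCP position; "ee_rot": TCP orientation; "contact_force": force on the tool from outside, world axes, zero at the start; "ft_torque": the same for the moment, N m; "finger_gap": finger opening in m.
Only numpy, scipy, OpenCV 4.12 (cv2) and the standard library are available. Lean on these libraries where they do the work, as an engineer would, in place of code of your own. Each camera call takes 0.05 s, during which the arm holds its last target.

## Working session

There is one attempt and no reset: what is moved stays moved. The work goes in short steps, Python scripts to look and compute and a tool call to move; the robot and the scene stay as the last step left them, time stands still between calls to the robot, and variables do not carry over. Pictures are saved under pics/ and viewed, and the job is handed in when it is done.

Besides the shell and the picture viewer there is one more tool, called after "Request:" in YAML: its name, and indented under it one key for each argument. jog_arm: Moves the arm, as the interface text tells. Its arguments: {"type":"object","properties":{"plan":{"type":"array"},"newtons":{"type":"number"}},"required":["plan"]}

```bash
ls; mkdir -p pics
python3 - <<'E'
from rig import manip
import cv2
print(manip.observe())
print(manip.grip_depth)
for n in ["scene","top"]:
    f=manip.grab_frame(n)
    cv2.imwrite(f"pics/{n}0.png",f["frame"][:,:,::-1])
    print(n,f["camera_matrix"],f["eye"],f["rotation"])
E
```

```text
pics
{'time': 0.0, 'qpos': array([ 9.70690704e-01,  1.81585094e-01,  1.60803213e+00, -1.93039848e-05,
        1.35379183e+00, -2.06246882e-01]), 'qvel': array([ 7.55123935e-05, -1.64671588e-05,  1.04152719e-03,  1.56910367e-03,
        1.16452796e-03, -1.07099320e-04]), 'joint_torque': array([ 1.21153453e-04, -4.44878697e+01, -3.51332474e+01, -1.29870823e-04,
        9.03519831e-03, -7.45716449e-07]), 'tool_pos': array([0.22029304, 0.53051322, 0.23034773]), 'ee_rot': array([-0.39275328,  0.58875779,  0.39226186,  0.58757106]), 'contact_force': array([ 0.53474513, -0.87481597,  0.37523055]), 'ft_torque': array([-0.04538872,  0.02226637, -0.00050727]), 'finger_gap': 0.0854132488970986}
-0.0187
scene [[542.14644026   0.         272.56543086]
 [  0.         542.14644026 208.66186431]
 [  0.           0.           1.        ]] [1.36637869 0.89990058 0.92458254] [ 0.33654614  0.81891152 -0.43048076 -0.17551907]
top [[398.01094146   0.         281.6393306 ]
 [  0.         398.01094146 208.40545187]
 [  0.           0.           1.        ]] [0.46562415 0.09912121 0.98644041] [ 0.7073439  -0.70457092  0.04961951 -0.02796997]
```

View pics/scene0.png

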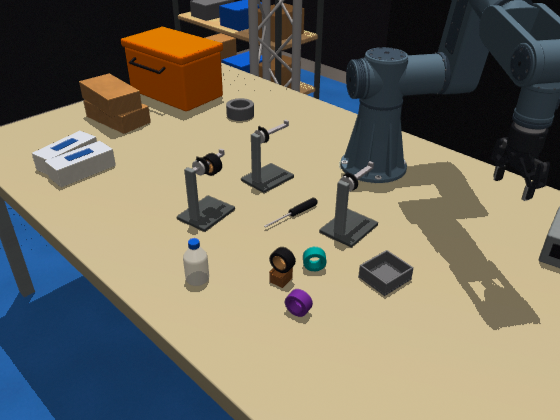

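View pics/top0.png

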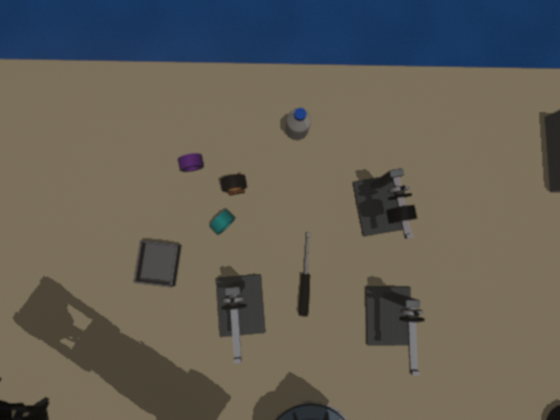

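The roll to take is the dark one at scene (282,262) and top (234,184). The farthest hook, carrying the dark roll, is at scene (205,190) and top (400,200). Next I'll measure positions from the depth images.

```bash
cat > h.py <<'E'
from rig import manip
import numpy as np, cv2
from scipy.spatial.transform import Rotation as R
def cloud(f):
    d=f["depth"];K=f["camera_matrix"];v,u=np.mgrid[:d.shape[0],:d.shape[1]]
    p=np.stack([(u-K[0,2])/K[0,0]*d,(v-K[1,2])/K[1,1]*d,d],-1)
    w=p@R.from_quat(f["rotation"]).as_matrix().T+f["eye"]
    w[d==0]=np.nan
    return w
E
python3 - <<'E'
from h import *
np.set_printoptions(precision=4,suppress=True)
for n in ["top","scene"]:
    f=manip.grab_frame(n);w=cloud(f);np.savez(f"{n}.npz",w=w,img=f["frame"])
    for l in ["hook","hook_lip","hook_bar","roll_hung","roll_loose","cradle","bottle","screwdriver","tray"]:
        for o in manip.place_of(l,n)[:4]:
            c,r=np.round(o["point"]).astype(int)
            print(n,l,round(o["p"],2),c,r,w[min(max(r,0),419),min(max(c,0),559)])
w=np.load("top.npz")["w"]
print(w[350,500],w[100,400],w[100,100])
E
```

```text
top hook 0.97 390 302 [ 0.3466 -0.1936  0.0124]
top hook 0.84 377 197 [ 0.6032 -0.1684  0.0112]
top hook 0.68 241 294 [0.3662 0.1663 0.0142]
top hook_lip 0.75 238 358 [0.2592 0.1594 0.1756]
top hook_lip 0.58 413 232 [ 0.517  -0.2611 -0.0025]
top hook_bar 0.85 402 211 [ 0.5503 -0.1721  0.1833]
top hook_bar 0.8 238 328 [0.3151 0.1608 0.1674]
top hook_bar 0.76 412 346 [ 0.2792 -0.1883  0.1702]
top hook_bar 0.42 233 185 [0.617  0.1822 0.0928]
top roll_hung 0.7 399 215 [ 0.5424 -0.167   0.1794]
top roll_loose 0.98 192 161 [0.679  0.2824 0.0605]
top roll_loose 0.73 306 272 [0.4184 0.0101 0.0143]
top roll_loose 0.71 222 220 [0.5401 0.2096 0.0585]
top roll_loose 0.69 232 183 [0.6214 0.1845 0.0937]
top cradle 0.55 236 184 [0.6194 0.1755 0.0924]
top bottle 0.83 294 128 [0.7556 0.0428 0.08  ]
top screwdriver 0.82 305 272 [0.4184 0.0127 0.0159]
top tray 0.97 160 264 [0.4367 0.3642 0.0027]
scene hook 0.76 345 231 [0.3693 0.1755 0.0094]
scene hook 0.75 201 217 [ 0.6167 -0.1582  0.0131]
scene hook 0.6 264 180 [ 0.3429 -0.1797  0.0108]
scene hook_lip 0.96 371 163 [0.2604 0.1628 0.1792]
scene hook_lip 0.89 223 148 [ 0.2826 -0.4549 -0.0006]
scene hook_lip 0.75 289 116 [-0.0808 -0.4763 -0.0019]
scene hook_bar 0.94 206 159 [ 0.5623 -0.1845  0.1731]
scene hook_bar 0.9 356 172 [ 0.0934 -0.0026  0.0107]
scene hook_bar 0.68 275 127 [ 0.2761 -0.1967  0.1694]
scene roll_hung 0.51 211 164 [ 0.5583 -0.1684  0.1618]
scene roll_loose 0.89 297 302 [0.6723 0.2759 0.0133]
scene roll_loose 0.79 284 262 [0.6401 0.2004 0.0722]
scene roll_loose 0.59 316 257 [0.5039 0.1871 0.0005]
scene roll_loose 0.39 386 278 [0.446  0.3703 0.0062]
scene cradle 0.82 282 280 [0.6518 0.2057 0.0248]
scene bottle 0.77 196 277 [0.7972 0.0516 0.0284]
scene screwdriver 0.52 287 218 [ 0.4292  0.0073 -0.001 ]
scene tray 0.71 387 281 [0.4527 0.3782 0.0055]
[ 0.2297 -0.4653 -0.0007] [ 0.8583 -0.237   0.0025] [ 0.849   0.531  -0.0018]
```

Run:
```python
import cv2
a=cv2.imread("pics/top0.png")
cv2.imwrite("pics/hooktop.png",cv2.resize(a[150:260,340:450],None,fx=5,fy=5,interpolation=cv2.INTER_CUBIC))
a=cv2.imread("pics/scene0.png")
cv2.imwrite("pics/hookscene.png",cv2.resize(a[135:245,160:270],None,fx=5,fy=5,interpolation=cv2.INTER_CUBIC))
```

```text
(no output)
```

View pics/hooktop.png

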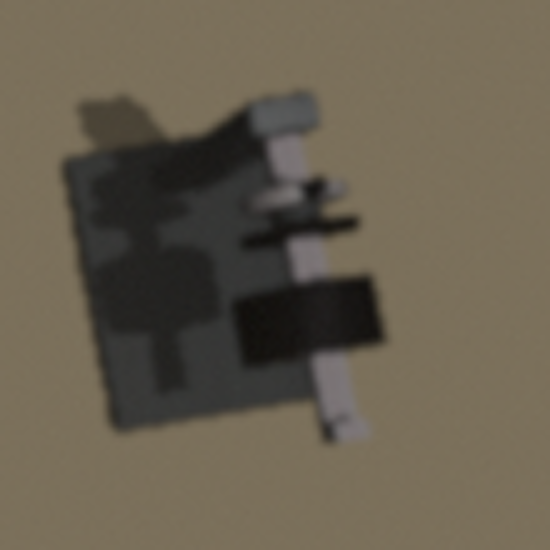

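View pics/hookscene.png

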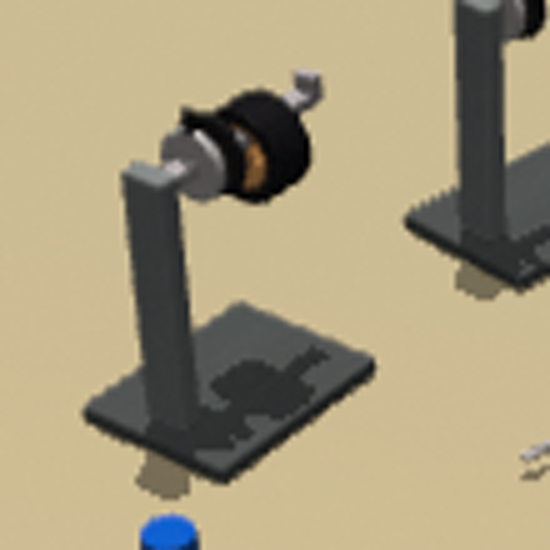

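Run:
```python
from h import *
np.set_printoptions(precision=4,suppress=True)
for n in ["top","scene"]:
    w=np.load(n+".npz")["w"]
    P=w.reshape(-1,3); P=P[~np.isnan(P[:,0])]
    # hook area
    m=(P[:,0]>.45)&(P[:,0]<.72)&(P[:,1]>-.3)&(P[:,1]<-.08)
    Q=P[m]
    b=Q[(Q[:,2]>.008)&(Q[:,2]<.017)]
    r=cv2.minAreaRect((b[:,:2]*1000).astype(np.float32));print(n,"base",len(b),r)
    t=Q[(Q[:,2]>.155)]
    print("high",len(t))
    for z0,z1 in [(.163,.174),(.174,.179),(.179,.19),(.19,.3)]:
        s=Q[(Q[:,2]>z0)&(Q[:,2]<z1)]
        if len(s): print(z0,len(s),s.min(0),s.max(0),np.median(s,0))
    # loose roll & cradle
    m=(P[:,0]>.55)&(P[:,0]<.69)&(P[:,1]>.12)&(P[:,1]<.24)&(P[:,2]>.045)
    Q=P[m];print("loose",len(Q),Q.min(0),Q.max(0),np.median(Q,0))
    r=cv2.minAreaRect((Q[:,:2]*1000).astype(np.float32));print(r)
```

```text
top base 1761 ((582.5694580078125, -167.59512329101562), (139.63565063476562, 100.02474975585938), 9.745595932006836)
high 1055
0.163 404 [ 0.4956 -0.208   0.163 ] [ 0.6363 -0.1487  0.174 ] [ 0.5624 -0.1721  0.1696]
0.174 240 [ 0.4954 -0.2016  0.174 ] [ 0.6415 -0.1482  0.179 ] [ 0.5888 -0.1657  0.177 ]
0.179 322 [ 0.4952 -0.1978  0.179 ] [ 0.6386 -0.1515  0.1899] [ 0.5525 -0.1763  0.182 ]
0.19 34 [ 0.5801 -0.1833  0.1902] [ 0.6017 -0.1644  0.2021] [ 0.5945 -0.1701  0.1939]
loose 442 [0.55   0.154  0.0453] [0.6452 0.2192 0.0964] [0.6217 0.1869 0.085 ]
((597.8814086914062, 185.9619140625), (61.774234771728516, 96.85856628417969), 87.09817504882812)
scene base 830 ((587.30029296875, -174.06692504882812), (144.389404296875, 115.28117370605469), 10.288172721862793)
high 537
0.163 207 [ 0.4986 -0.2007  0.163 ] [ 0.6454 -0.1482  0.174 ] [ 0.585  -0.1646  0.169 ]
0.174 104 [ 0.4967 -0.2007  0.174 ] [ 0.6443 -0.1491  0.1789] [ 0.5843 -0.1691  0.1763]
0.179 126 [ 0.5015 -0.199   0.179 ] [ 0.6409 -0.1504  0.1899] [ 0.5828 -0.174   0.1818]
0.19 16 [ 0.5831 -0.182   0.19  ] [ 0.6037 -0.1668  0.2038] [ 0.6004 -0.172   0.1944]
loose 481 [0.5503 0.1534 0.045 ] [0.6493 0.2215 0.0966] [0.6317 0.1923 0.0706]
((599.5086669921875, 187.32960510253906), (61.244441986083984, 102.90388488769531), 85.9944076538086)
```

Run:
```python
from h import *
np.set_printoptions(precision=4,suppress=True)
from scipy.optimize import least_squares
for n in ["top","scene"]:
    D=np.load(n+".npz");w=D["w"];img=D["img"].astype(int)
    ok=~np.isnan(w[...,0])
    P=w[ok];C=img[ok]
    m=(P[:,0]>.48)&(P[:,0]<.66)&(P[:,1]>-.23)&(P[:,1]<-.12)&(P[:,2]>.165)&(P[:,2]<.186)&(C.sum(1)>200)
    Q=P[m]
    for x0 in np.arange(.49,.65,.01):
        s=Q[(Q[:,0]>=x0)&(Q[:,0]<x0+.01)]
        if len(s): print(n,round(x0,3),len(s),np.median(s,0),s[:,1].min(),s[:,1].max())
    # hung roll dark
    m=(P[:,0]>.5)&(P[:,0]<.6)&(P[:,1]>-.23)&(P[:,1]<-.12)&(P[:,2]>.12)&(P[:,2]<.2)&(C.sum(1)<90)
    Q=P[m];a=np.radians(10);e=np.array([np.cos(a),np.sin(a),0]);t=Q@e
    print("dark",len(Q),Q.min(0),Q.max(0)); print(np.histogram(t,bins=20))
    # loose
    m=(P[:,0]>.58)&(P[:,0]<.66)&(P[:,1]>.14)&(P[:,1]<.24)&(P[:,2]>.05)&(P[:,2]<.1)
    Q=P[m]; r=cv2.minAreaRect((Q[:,:2]*1000).astype(np.float32));print(n,"loose",len(Q),Q.min(0),Q.max(0),r)
    T=Q[Q[:,2]>.086];print(np.median(T,0),cv2.minAreaRect((T[:,:2]*1000).astype(np.float32)))
    m=(P[:,0]>.58)&(P[:,0]<.69)&(P[:,1]>.14)&(P[:,1]<.24)&(P[:,2]>.012)&(P[:,2]<.045)
    Q=P[m]; print("cradle",len(Q),Q.min(0),Q.max(0),cv2.minAreaRect((Q[:,:2]*1000).astype(np.float32)))
import cv2
a=cv2.imread("pics/top0.png")
b=cv2.imread("pics/scene0.png")
o=[cv2.resize(x,(400,400),interpolation=cv2.INTER_CUBIC) for x in (a[150:230,190:270],b[230:310,240:320])]
cv2.imwrite("pics/loose.png",np.hstack(o))
```

```text
top 0.49 18 [ 0.4973 -0.1864  0.1799] -0.19477084154656474 -0.1805369044302179
top 0.5 32 [ 0.5039 -0.1857  0.1712] -0.19438242266129227 -0.17900369754641252
top 0.51 36 [ 0.5142 -0.1848  0.1698] -0.19193349048098615 -0.17710160765626007
top 0.52 36 [ 0.5246 -0.1833  0.1697] -0.19071093173511924 -0.17602468064617185
top 0.53 15 [ 0.5319 -0.1827  0.1708] -0.20524632459149614 -0.17455047419751155
top 0.56 25 [ 0.5664 -0.177   0.1694] -0.20355613181031432 -0.16885564976449727
top 0.57 34 [ 0.5749 -0.1749  0.1697] -0.18205110285590229 -0.16796410075697973
top 0.58 7 [ 0.5812 -0.1778  0.1744] -0.19447679483914457 -0.1688424645198375
top 0.59 36 [ 0.5959 -0.1616  0.183 ] -0.19007267869860658 -0.15300160707673502
top 0.6 23 [ 0.6064 -0.1701  0.1697] -0.18819628828327686 -0.16214894863706478
top 0.61 36 [ 0.6149 -0.1679  0.1699] -0.17511143053763947 -0.15919776254610904
top 0.62 49 [ 0.6259 -0.1658  0.1761] -0.17942772103541518 -0.15283702282668146
top 0.63 62 [ 0.6345 -0.1655  0.1777] -0.1790330521338959 -0.14983166904852255
top 0.64 1 [ 0.6415 -0.1754  0.1759] -0.17535807715705423 -0.17535
[... 2106 characters left out ...]
8, 36, 35, 17,  0,  0,  0,  0,  5, 22, 32,
        5,  0,  2]), array([0.4951, 0.4983, 0.5016, 0.5048, 0.5081, 0.5113, 0.5146, 0.5178,
       0.5211, 0.5243, 0.5276, 0.5309, 0.5341, 0.5374, 0.5406, 0.5439,
       0.5471, 0.5504, 0.5536, 0.5569, 0.5601]))
scene loose 370 [0.6061 0.1534 0.0501] [0.6493 0.2156 0.0966] ((629.7761840820312, 182.22067260742188), (36.13792037963867, 62.903106689453125), 12.645938873291016)
[0.6302 0.1848 0.0897] ((628.3374633789062, 182.29046630859375), (33.3080940246582, 37.4712028503418), 11.94649887084961)
cradle 305 [0.6068 0.1602 0.0121] [0.6618 0.2094 0.045 ] ((635.5458374023438, 182.36679077148438), (50.33161926269531, 47.22370529174805), 11.973217010498047)
```

View pics/loose.png

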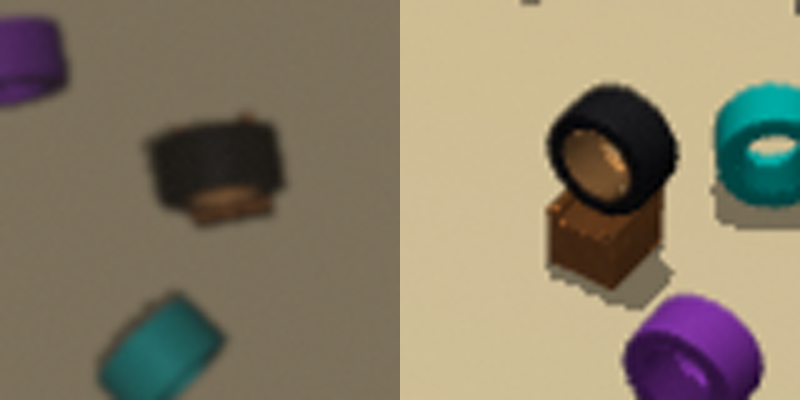

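```bash
cat >> h.py <<'E'
def Rdes(yaw_deg):  # jaw (tool z) along roll y, tool x down
    a=np.radians(yaw_deg);z=np.array([-np.sin(a),np.cos(a),0]);x=np.array([0,0,-1.]);y=np.cross(z,x)
    return [R.from_matrix(np.c_[x,s*y,s*z]) for s in (1,-1)]
def go(tcp,yaw):
    o=manip.observe();p=o["tool_pos"];r=R.from_quat(o["ee_rot"])
    print("t",round(o["time"],2),"tcp",p,"F",o["contact_force"],"gap",o["finger_gap"],"q6",o["qpos"][5])
    c=sorted([(D*r.inv()).as_rotvec()/(2*np.pi) for D in Rdes(yaw)],key=np.linalg.norm)
    print("dpos",(np.array(tcp)-p)/.4,"twists",c)
np.set_printoptions(precision=5,suppress=True)
E
python3 - <<'E'
from h import *
go([.627,.184,.130],10.7)
print(R.from_quat(manip.observe()["ee_rot"]).as_matrix())
E
```

```text
t 1.1 tcp [0.22064 0.53099 0.23129] F [-0.20791  0.07424 -0.36504] gap 0.08516925812232395 q6 -0.20633331297880017
dpos [ 1.01589 -0.86747 -0.25324] twists [array([0.    , 0.    , 0.0924]), array([ 0.    , -0.    , -0.4076])]
[[-0.      -0.92345  0.38371]
 [-0.00002  0.38371  0.92345]
 [-1.      -0.00001 -0.00001]]
```

Request:
jog_arm:
  plan:
    - {"delta_pos": [0.09,-0.08,-0.005],"twist": [0,0,0.01],"fingers": 85}
    - {"delta_pos": [0.18,-0.16,-0.01],"twist": [0,0,0.02],"fingers": 85}
    - {"delta_pos": [0.27,-0.24,-0.02],"twist": [0,0,0.03],"fingers": 85}
    - {"delta_pos": [0.36,-0.31,-0.03],"twist": [0,0,0.04],"fingers": 85}
    - {"delta_pos": [0.44,-0.38,-0.04],"twist": [0,0,0.05],"fingers": 85}
    - {"delta_pos": [0.52,-0.45,-0.05],"twist": [0,0,0.06],"fingers": 85}
    - {"delta_pos": [0.6,-0.52,-0.06],"twist": [0,0,0.07],"fingers": 85}
    - {"delta_pos": [0.68,-0.59,-0.07],"twist": [0,0,0.08],"fingers": 85}
    - {"delta_pos": [0.75,-0.65,-0.08],"twist": [0,0,0.09],"fingers": 85}
    - {"delta_pos": [0.82,-0.7,-0.09],"twist": [0,0,0.0924],"fingers": 85}

```text
time: 1.93
tool_pos: [0.5371, 0.2592, 0.1972]
ee_rot: [0.545, -0.45, -0.545, -0.45]
contact_force: [0.8, 1.8, -0.2]
finger_gap: 0.0849
```

Run:
```python
from h import *
go([.627,.184,.130],10.7)
```

```text
t 1.93 tcp [0.53708 0.25919 0.19716] F [ 0.84555  1.77874 -0.22397] gap 0.08490915827102759 q6 -1.5098803383645993
dpos [ 0.2248  -0.18798 -0.16791] twists [array([-0.00002,  0.00007, -0.00049]), array([-0.00011, -0.00004,  0.49951])]
```

Request:
jog_arm:
  plan:
    - {"delta_pos": [0.08,-0.065,-0.04],"twist": [0,0,0],"fingers": 85}
    - {"delta_pos": [0.15,-0.125,-0.1],"twist": [0,0,0],"fingers": 85}
    - {"delta_pos": [0.2,-0.167,-0.14],"twist": [0,0,-0.0005],"fingers": 85}
    - {"delta_pos": [0.2248,-0.188,-0.168],"twist": [0,0,-0.0005],"fingers": 85}
    - {"delta_pos": [0.2248,-0.188,-0.168],"twist": [0,0,-0.0005],"fingers": 85}
    - {"delta_pos": [0.2248,-0.188,-0.168],"twist": [0,0,-0.0005],"fingers": 85}
    - {"delta_pos": [0.2248,-0.188,-0.168],"twist": [0,0,-0.0005],"fingers": 85}
    - {"delta_pos": [0.2248,-0.188,-0.168],"twist": [0,0,-0.0005],"fingers": 85}
    - {"delta_pos": [0.2248,-0.188,-0.168],"twist": [0,0,-0.0005],"fingers": 85}
    - {"delta_pos": [0.2248,-0.188,-0.168],"twist": [0,0,-0.0005],"fingers": 85}

```text
time: 2.77
tool_pos: [0.6269, 0.185, 0.1312]
ee_rot: [0.545, -0.45, -0.544, -0.451]
contact_force: [-0.1, 0.0, -0.1]
finger_gap: 0.0852
```

Run:
```python
from h import *
go([.627,.184,.044],10.7)
f=manip.grab_frame("scene");g=manip.grab_frame("top")
o=[cv2.resize(x,(400,400),interpolation=cv2.INTER_CUBIC) for x in (g["frame"][140:240,180:280],f["frame"][200:300,230:330])]
cv2.imwrite("pics/pre.png",np.hstack(o)[:,:,::-1])
```

```text
t 2.77 tcp [0.62694 0.18501 0.13118] F [-0.10609  0.03785 -0.09492] gap 0.08523805082255821 q6 -1.653239736121065
dpos [ 0.00015 -0.00253 -0.21795] twists [array([-0.00006,  0.00033, -0.00021]), array([-0.00052, -0.00009,  0.49979])]
```

View pics/pre.png

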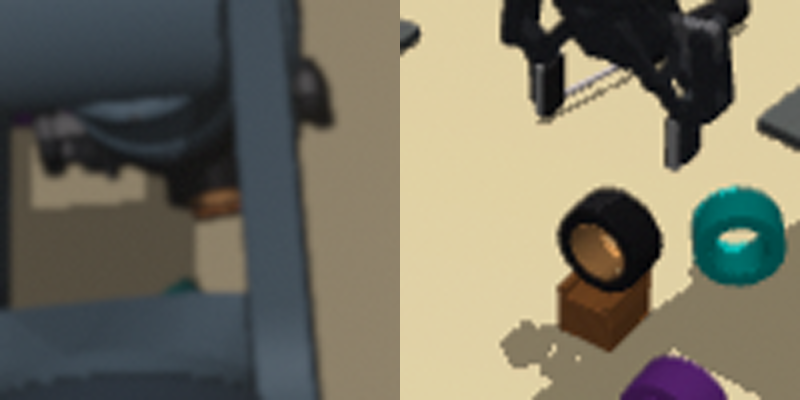

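Request:
jog_arm:
  plan:
    - {"delta_pos": [0,-0.0025,-0.04],"twist": [0,0,0],"fingers": 85}
    - {"delta_pos": [0,-0.0025,-0.08],"twist": [0,0,0],"fingers": 85}
    - {"delta_pos": [0,-0.0025,-0.12],"twist": [0,0,0],"fingers": 85}
    - {"delta_pos": [0,-0.0025,-0.16],"twist": [0,0,0],"fingers": 85}
    - {"delta_pos": [0,-0.0025,-0.19],"twist": [0,0,0],"fingers": 85}
    - {"delta_pos": [0,-0.0025,-0.21],"twist": [0,0,0],"fingers": 85}
    - {"delta_pos": [0,-0.0025,-0.218],"twist": [0,0,0],"fingers": 85}
    - {"delta_pos": [0,-0.0025,-0.218],"twist": [0,0,0],"fingers": 85}
    - {"delta_pos": [0,-0.0025,-0.218],"twist": [0,0,0],"fingers": 85}
    - {"delta_pos": [0,-0.0025,-0.218],"twist": [0,0,0],"fingers": 85}
  newtons: 30

```text
time: 3.7
tool_pos: [0.6278, 0.1838, 0.0447]
ee_rot: [0.545, -0.45, -0.544, -0.452]
contact_force: [0.7, -0.1, 0.3]
finger_gap: 0.0851
```

Run:
```python
from h import *
go([.627,.184,.044],10.7)
f=manip.grab_frame("scene")
cv2.imwrite("pics/pre2.png",cv2.resize(f["frame"][200:320,220:340],(600,600),interpolation=cv2.INTER_CUBIC)[:,:,::-1])
```

```text
t 3.7 tcp [0.62778 0.18376 0.04465] F [ 0.6778  -0.07024  0.32104] gap 0.08513744915522041 q6 -1.6548909706366612
dpos [-0.00194  0.00059 -0.00164] twists [array([-0.00006,  0.00052, -0.00015]), array([-0.00082, -0.0001 ,  0.49985])]
```

View pics/pre2.png

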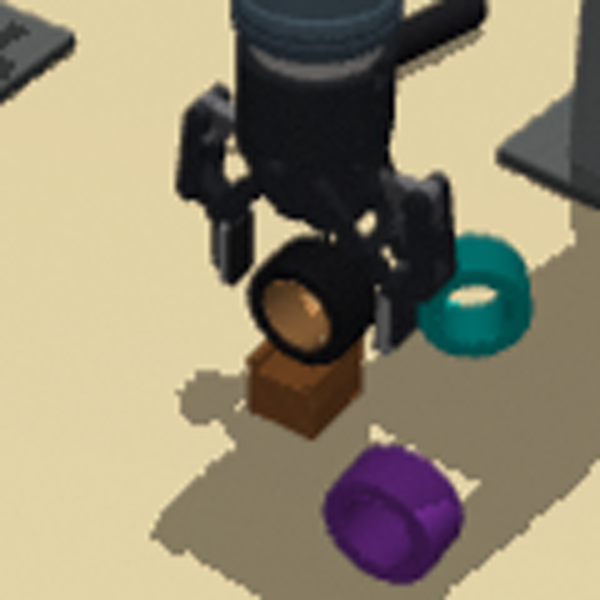

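The fingers stand either side of the roll at about (240,260) and (390,330) in the crop, so I'll close.

Request:
jog_arm:
  plan:
    - {"delta_pos": [-0.001,0,-0.001],"twist": [0,0,0],"fingers": 70}
    - {"delta_pos": [-0.001,0,-0.001],"twist": [0,0,0],"fingers": 62}
    - {"delta_pos": [-0.001,0,-0.001],"twist": [0,0,0],"fingers": 50}
    - {"delta_pos": [-0.001,0,-0.001],"twist": [0,0,0],"fingers": 50}
    - {"delta_pos": [-0.001,0,-0.001],"twist": [0,0,0],"fingers": 50}
    - {"delta_pos": [-0.001,0,-0.001],"twist": [0,0,0],"fingers": 50}
    - {"delta_pos": [-0.001,0,-0.001],"twist": [0,0,0],"fingers": 50}
    - {"delta_pos": [-0.001,0,-0.001],"twist": [0,0,0],"fingers": 50}
    - {"delta_pos": [-0.001,0,-0.001],"twist": [0,0,0],"fingers": 50}
    - {"delta_pos": [-0.001,0,-0.001],"twist": [0,0,0],"fingers": 50}
  newtons: 30

```text
time: 4.58
tool_pos: [0.6284, 0.1834, 0.0453]
ee_rot: [0.546, -0.45, -0.543, -0.452]
contact_force: [1.3, -3.2, 6.8]
finger_gap: 0.0598
```

Request:
jog_arm:
  plan:
    - {"delta_pos": [0,0,0.01],"twist": [0,0,0],"fingers": 50}
    - {"delta_pos": [0,0,0.03],"twist": [0,0,0],"fingers": 50}
    - {"delta_pos": [0,0,0.07],"twist": [0,0,0],"fingers": 50}
    - {"delta_pos": [0,0,0.12],"twist": [0,0,0],"fingers": 50}
    - {"delta_pos": [-0.03,0,0.18],"twist": [0,0,0],"fingers": 50}
    - {"delta_pos": [-0.08,0,0.24],"twist": [0,0,0],"fingers": 50}
    - {"delta_pos": [-0.15,-0.02,0.3],"twist": [0,0,0],"fingers": 50}
    - {"delta_pos": [-0.22,-0.06,0.36],"twist": [0,0,0],"fingers": 50}
    - {"delta_pos": [-0.29,-0.11,0.38],"twist": [0,0,0],"fingers": 50}
    - {"delta_pos": [-0.36,-0.17,0.38],"twist": [0,0,0],"fingers": 50}

```text
time: 5.42
tool_pos: [0.4844, 0.1159, 0.2003]
ee_rot: [0.548, -0.448, -0.542, -0.453]
contact_force: [-0.4, -1.2, -0.2]
finger_gap: 0.0594
```

Run:
```python
from h import *
a=np.radians(9.7);e=np.array([np.cos(a),np.sin(a),0]);lip=np.array([.4995,-.187,0])
p=lip-e*.045; p[2]=.152+.02
print(p)
go(p,9.7)
```

```text
[ 0.45514 -0.19458  0.172  ]
t 5.42 tcp [0.48436 0.11591 0.20033] F [-0.39635 -1.17622 -0.18269] gap 0.059419557737866155 q6 -1.7650230874662916
dpos [-0.07305 -0.77623 -0.07082] twists [array([-0.00011,  0.00165, -0.00322]), array([-0.00258, -0.00017,  0.49678])]
```

Request:
jog_arm:
  plan:
    - {"delta_pos": [-0.03,-0.08,-0.01],"twist": [0,0.001,-0.001],"fingers": 50}
    - {"delta_pos": [-0.06,-0.17,-0.02],"twist": [0,0.0015,-0.002],"fingers": 50}
    - {"delta_pos": [-0.073,-0.26,-0.03],"twist": [0,0.0016,-0.003],"fingers": 50}
    - {"delta_pos": [-0.073,-0.35,-0.03],"twist": [0,0.0016,-0.0032],"fingers": 50}
    - {"delta_pos": [-0.073,-0.44,-0.03],"twist": [0,0.0016,-0.0032],"fingers": 50}
    - {"delta_pos": [-0.073,-0.53,-0.03],"twist": [0,0.0016,-0.0032],"fingers": 50}
    - {"delta_pos": [-0.073,-0.61,-0.03],"twist": [0,0.0016,-0.0032],"fingers": 50}
    - {"delta_pos": [-0.073,-0.68,-0.04],"twist": [0,0.0016,-0.0032],"fingers": 50}
    - {"delta_pos": [-0.073,-0.74,-0.06],"twist": [0,0.0016,-0.0032],"fingers": 50}
    - {"delta_pos": [-0.073,-0.776,-0.071],"twist": [0,0.0016,-0.0032],"fingers": 50}

```text
time: 6.25
tool_pos: [0.4547, -0.1965, 0.1717]
ee_rot: [-0.54, 0.456, 0.54, 0.457]
contact_force: [-0.0, -0.0, -0.1]
finger_gap: 0.0592
```

Run:
```python
from h import *
go([.45514,-.19458,.152],9.7)
for n in ["scene","top"]:
    f=manip.grab_frame(n);w=cloud(f);np.savez(n+"1.npz",w=w,img=f["frame"])
    c=f["frame"][100:220,160:300] if n=="scene" else f["frame"][170:290,340:480]
    cv2.imwrite(f"pics/at_{n}.png",cv2.resize(c,(700,600),interpolation=cv2.INTER_CUBIC)[:,:,::-1])
```

```text
t 6.25 tcp [ 0.45471 -0.19648  0.17166] F [-0.02247 -0.00722 -0.07659] gap 0.05921514493446953 q6 -2.387090760616285
dpos [ 0.00106  0.00475 -0.04915] twists [array([-0.00012,  0.00004,  0.00028]), array([ 0.00006,  0.00018, -0.49972])]
```

View pics/at_scene.png

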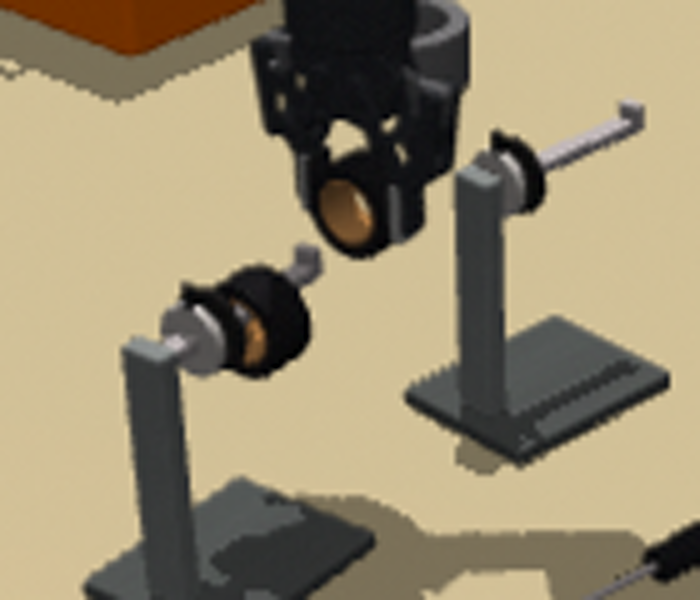

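View pics/at_top.png

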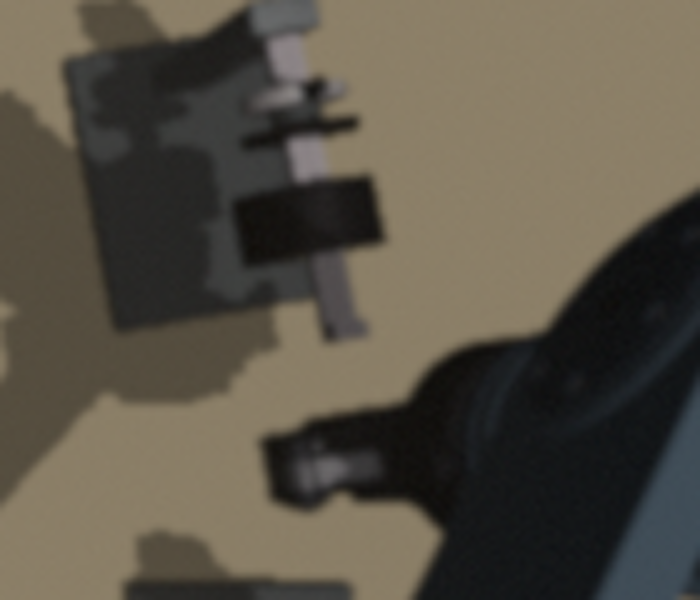

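Run:
```python
from h import *
f=manip.grab_frame("scene")
K=f["camera_matrix"];M=R.from_quat(f["rotation"]).as_matrix()
def pr(p): 
    c=M.T@(np.array(p)-f["eye"]);return (K@c)[:2]/c[2]
a=np.radians(9.7);e=np.array([np.cos(a),np.sin(a),0]);s=np.array([-e[1],e[0],0]);lip=np.array([.4995,-.187,.18])
O=lip+e*.110-np.array([0,0,.18])
tcp=manip.observe()["tool_pos"]
im=cv2.resize(f["frame"][100:220,160:300],(1120,960),interpolation=cv2.INTER_CUBIC)[:,:,::-1].copy()
def dr(p,col):
    q=(pr(p)-[160,100]+.5)*8; cv2.circle(im,tuple(int(v) for v in q),2,col,-1)
th=np.linspace(0,2*np.pi,40)
for t in th:
    for r in (.018,.03): dr(tcp+[0,0,.019]+e*.015+s*r*np.cos(t)+np.array([0,0,r*np.sin(t)]),(0,255,0))
    # hung: t=.4935..+.03
for X in (-114,-106):
  for Y in (-7,7): dr(O+e*X/1e3+s*Y/1e3+[0,0,.18],(0,0,255))
for X in (16,32):
  for Y in (-15,15): dr(O+e*X/1e3+s*Y/1e3+[0,0,.178],(0,0,255))
for X in (-95,45):
  for Y in (-55,55): dr(O+e*X/1e3+s*Y/1e3+[0,0,.012],(0,0,255))
cv2.imwrite("pics/ov.png",im[:, :800][:600*2][100:700])
```

```text
(no output)
```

View pics/ov.png

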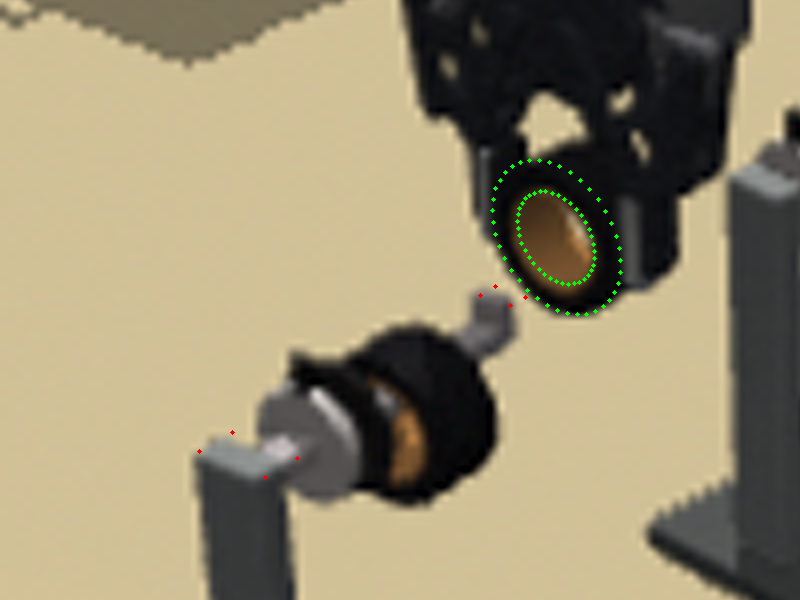

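Run:
```python
from h import *
from scipy.optimize import least_squares
F={n:manip.grab_frame(n) for n in("scene","top")}
def pr(n,p):
    f=F[n];c=R.from_quat(f["rotation"]).as_matrix().T@(np.array(p)-f["eye"]);return (f["camera_matrix"]@c)[:2]/c[2]
def ray(n,uv,z):
    f=F[n];d=R.from_quat(f["rotation"]).as_matrix()@np.linalg.inv(f["camera_matrix"])@[*uv,1];t=(z-f["eye"][2])/d[2];return f["eye"]+t*d
im=F["top"]["frame"][225:245,395:425];cv2.imwrite("pics/l1.png",cv2.resize(im,(600,400),interpolation=cv2.INTER_NEAREST)[:,:,::-1])
im=F["scene"]["frame"][140:160,208:238];cv2.imwrite("pics/l2.png",cv2.resize(im,(600,400),interpolation=cv2.INTER_NEAREST)[:,:,::-1])
cv2.imwrite("pics/l.png",np.vstack([cv2.imread("pics/l1.png")[:300],cv2.imread("pics/l2.png")[:300]]))
print(ray("scene",(221.25,149.4),.18),ray("top",(409,235.4),.18))
```

```text
[ 0.50327 -0.18748  0.18   ] [ 0.50054 -0.18614  0.18   ]
```

View pics/l.png

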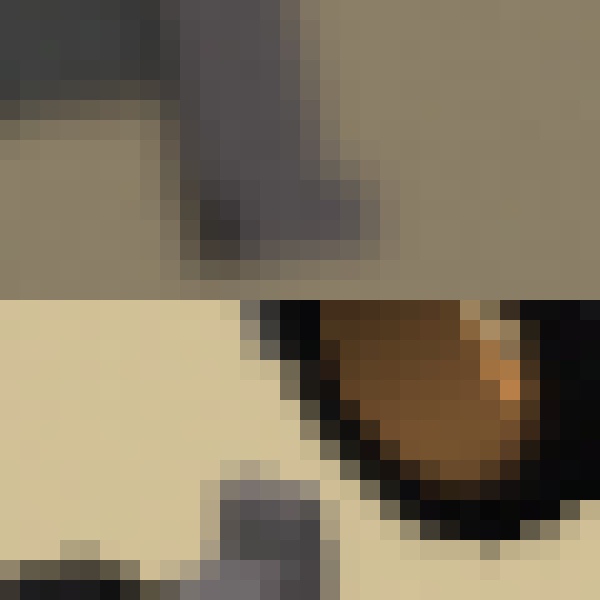

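```bash
cat >> h.py <<'E'
A=np.radians(9.7);e=np.array([np.cos(A),np.sin(A),0]);s=np.array([-e[1],e[0],0]);LIP=np.array([.501,-.1873,0])
def at(t,z): p=LIP+e*t; p[2]=z; return p
def st():
    o=manip.observe();p=o["tool_pos"]-LIP;F=o["contact_force"]
    print("t",round(o["time"],2),"along",p@e*1e3,"lat",p@s*1e3,"z",p[2]*1e3,"F along",F@e,"lat",F@s,"z",F[2],"gap",o["finger_gap"])
E
python3 - <<'E'
from h import *
st();go(at(-.046,.152),9.7);go(at(.01,.152),9.7)
E
```

```text
t 6.5 along -46.25719830798121 lat 1.852555763061196 z 171.93489784022202 F along -0.2915904722394441 lat 0.37574424257060435 z -0.6879973468574457 gap 0.059426566074671415
t 6.5 tcp [ 0.45509 -0.19327  0.17193] F [-0.35073  0.32124 -0.688  ] gap 0.059426566074671415 q6 -2.3843206647822894
dpos [ 0.00141 -0.00446 -0.04984] twists [array([-0.00027,  0.     , -0.0001 ]), array([-0.     , -0.00043,  0.4999 ])]
t 6.5 tcp [ 0.45509 -0.19327  0.17193] F [-0.35073  0.32124 -0.688  ] gap 0.059426566074671415 q6 -2.3843206647822894
dpos [ 0.13941  0.01913 -0.04984] twists [array([-0.00027,  0.     , -0.0001 ]), array([-0.     , -0.00043,  0.4999 ])]
```

Request:
jog_arm:
  plan:
    - {"delta_pos": [0,-0.0045,-0.02],"twist": [0,0,0],"fingers": 50}
    - {"delta_pos": [0,-0.0045,-0.05],"twist": [0,0,0],"fingers": 50}
    - {"delta_pos": [0.001,-0.0045,-0.05],"twist": [0,0,0],"fingers": 50}
    - {"delta_pos": [0.001,-0.0045,-0.05],"twist": [0,0,0],"fingers": 50}
    - {"delta_pos": [0.001,-0.0045,-0.05],"twist": [0,0,0],"fingers": 50}
    - {"delta_pos": [0.001,-0.0045,-0.05],"twist": [0,0,0],"fingers": 50}
    - {"delta_pos": [0.001,-0.0045,-0.05],"twist": [0,0,0],"fingers": 50}
    - {"delta_pos": [0.001,-0.0045,-0.05],"twist": [0,0,0],"fingers": 50}
    - {"delta_pos": [0.001,-0.0045,-0.05],"twist": [0,0,0],"fingers": 50}
    - {"delta_pos": [0.001,-0.0045,-0.05],"twist": [0,0,0],"fingers": 50}

```text
time: 7.33
tool_pos: [0.4556, -0.1952, 0.1521]
ee_rot: [-0.54, 0.455, 0.541, 0.456]
contact_force: [-0.4, -0.3, -1.2]
finger_gap: 0.059
```

Run:
```python
from h import *
st();go(at(.01,.152),9.7)
f=manip.grab_frame("scene")
cv2.imwrite("pics/b.png",cv2.resize(f["frame"][110:210,170:290],(720,600),interpolation=cv2.INTER_CUBIC)[:,:,::-1])
```

```text
t 7.33 along -46.089000194638224 lat -0.09741366081948226 z 152.1342705382669 F along -0.41916469505811754 lat -0.2547952009356613 z -1.1811650557847149 gap 0.05902576570008626
t 7.33 tcp [ 0.45559 -0.19516  0.15213] F [-0.37024 -0.32178 -1.18117] gap 0.05902576570008626 q6 -2.3869208868430123
dpos [ 0.13818  0.02387 -0.00034] twists [array([-0.00024,  0.00005, -0.0001 ]), array([-0.00008, -0.00038,  0.4999 ])]
```

View pics/b.png

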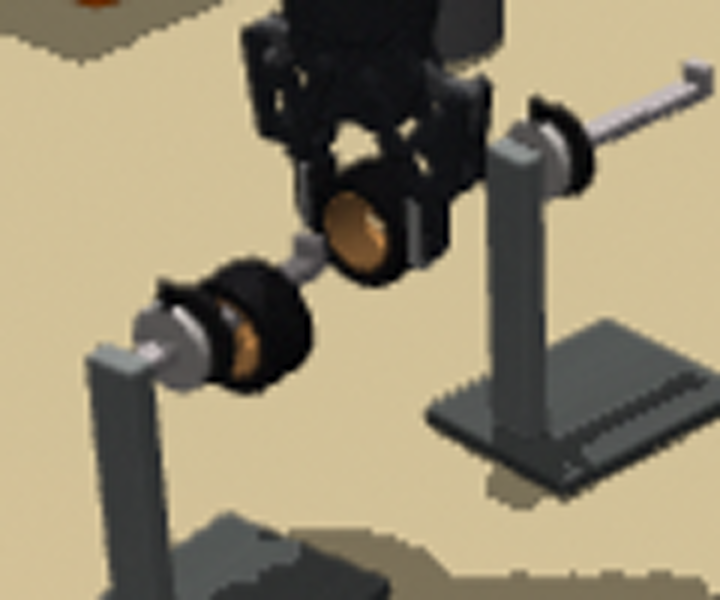

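The hole at (357,232) in the crop lines up with the lip at (310,248) along the bar direction. I'll advance gently over the lip.

Request:
jog_arm:
  plan:
    - {"delta_pos": [0.02,0.0035,0],"twist": [0,0,0],"fingers": 50}
    - {"delta_pos": [0.04,0.007,0],"twist": [0,0,0],"fingers": 50}
    - {"delta_pos": [0.06,0.0103,0],"twist": [0,0,0],"fingers": 50}
    - {"delta_pos": [0.08,0.0138,0],"twist": [0,0,0],"fingers": 50}
    - {"delta_pos": [0.1,0.0172,0],"twist": [0,0,0],"fingers": 50}
    - {"delta_pos": [0.12,0.0206,0],"twist": [0,0,0],"fingers": 50}
    - {"delta_pos": [0.138,0.0238,0],"twist": [0,0,0],"fingers": 50}
    - {"delta_pos": [0.138,0.0238,0],"twist": [0,0,0],"fingers": 50}
    - {"delta_pos": [0.138,0.0238,0],"twist": [0,0,0],"fingers": 50}
    - {"delta_pos": [0.138,0.0238,0],"twist": [0,0,0],"fingers": 50}

```text
time: 8.22
tool_pos: [0.5105, -0.1855, 0.1518]
ee_rot: [-0.54, 0.455, 0.541, 0.456]
contact_force: [-0.6, -0.1, -0.6]
finger_gap: 0.0595
```

Run:
```python
from h import *
st();go(at(.026,.152),9.7)
f=manip.grab_frame("scene")
g=manip.grab_frame("top")
o=[cv2.resize(x,(400,400),interpolation=cv2.INTER_CUBIC) for x in (f["frame"][110:210,170:270],g["frame"][160:260,350:450])]
cv2.imwrite("pics/c.png",np.hstack(o)[:,:,::-1])
```

```text
t 8.22 along 9.635145444956951 lat 0.17599313118823653 z 151.83510604446388 F along -0.5995631261834337 lat -0.04793861718261942 z -0.600161072852897 gap 0.05952808130532235
t 8.22 tcp [ 0.51047 -0.1855   0.15184] F [-0.58291 -0.14827 -0.60016] gap 0.05952808130532235 q6 -2.3093295526565645
dpos [0.0404  0.00646 0.00041] twists [array([-0.00029, -0.00008, -0.00012]), array([ 0.00012, -0.00045,  0.49988])]
```

View pics/c.png

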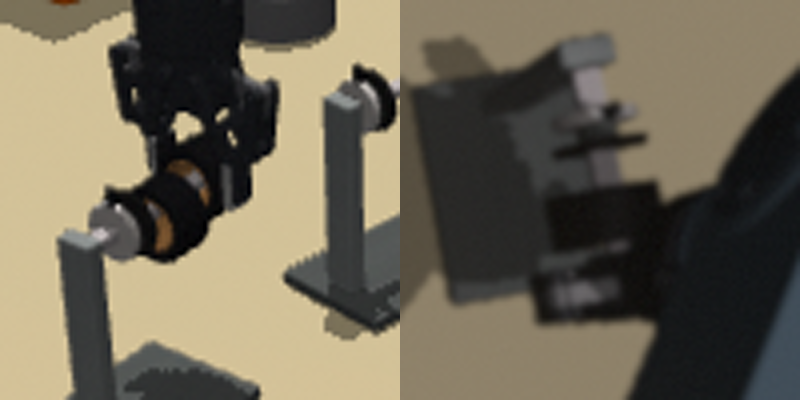

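Request:
jog_arm:
  plan:
    - {"delta_pos": [0.008,0.0013,0],"twist": [0,0,0],"fingers": 50}
    - {"delta_pos": [0.016,0.0027,0],"twist": [0,0,0],"fingers": 50}
    - {"delta_pos": [0.023,0.004,0],"twist": [0,0,0],"fingers": 50}
    - {"delta_pos": [0.028,0.0047,0],"twist": [0,0,0],"fingers": 50}
    - {"delta_pos": [0.033,0.0055,0],"twist": [0,0,0],"fingers": 50}
    - {"delta_pos": [0.038,0.0063,0],"twist": [0,0,0],"fingers": 50}
    - {"delta_pos": [0.042,0.0071,0],"twist": [0,0,0],"fingers": 50}
    - {"delta_pos": [0.042,0.0071,0],"twist": [0,0,0],"fingers": 50}
    - {"delta_pos": [0.042,0.0071,0],"twist": [0,0,0],"fingers": 50}
    - {"delta_pos": [0.042,0.0071,0],"twist": [0,0,0],"fingers": 50}

```text
time: 9.15
tool_pos: [0.5272, -0.1827, 0.1519]
ee_rot: [-0.54, 0.455, 0.541, 0.456]
contact_force: [0.6, 0.4, -1.1]
finger_gap: 0.0593
```

Run:
```python
from h import *
st();go(at(.0265,.152),9.7)
f=manip.grab_frame("scene")
g=manip.grab_frame("top")
o=[cv2.resize(x,(400,400),interpolation=cv2.INTER_CUBIC) for x in (f["frame"][120:200,170:250],g["frame"][160:240,360:440])]
cv2.imwrite("pics/d.png",np.hstack(o)[:,:,::-1])
```

```text
t 9.15 along 26.60007596320132 lat 0.10355084672356336 z 151.90100561976755 F along 0.6473808589785596 lat 0.25218282122074787 z -1.1046830520723818 gap 0.05930913969536829
t 9.15 tcp [ 0.5272  -0.18272  0.1519 ] F [ 0.59564  0.35765 -1.10468] gap 0.05930913969536829 q6 -2.288353280703303
dpos [-0.0002  -0.0003   0.00025] twists [array([-0.00029, -0.00002, -0.00007]), array([ 0.00003, -0.00045,  0.49993])]
```

View pics/d.png

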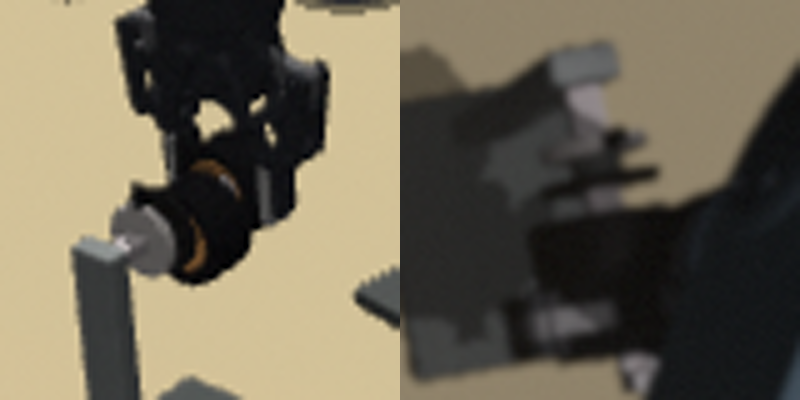

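Request:
jog_arm:
  plan:
    - {"delta_pos": [-0.0037,-0.0006,0],"twist": [0,0,0],"fingers": 50}
    - {"delta_pos": [-0.0037,-0.0006,-0.006],"twist": [0,0,0],"fingers": 50}
    - {"delta_pos": [-0.0037,-0.0006,-0.012],"twist": [0,0,0],"fingers": 50}
    - {"delta_pos": [-0.0037,-0.0006,-0.018],"twist": [0,0,0],"fingers": 50}
    - {"delta_pos": [-0.0037,-0.0006,-0.024],"twist": [0,0,0],"fingers": 50}
    - {"delta_pos": [-0.0037,-0.0006,-0.03],"twist": [0,0,0],"fingers": 50}
    - {"delta_pos": [-0.0037,-0.0006,-0.035],"twist": [0,0,0],"fingers": 50}
    - {"delta_pos": [-0.0037,-0.0006,-0.04],"twist": [0,0,0],"fingers": 50}
    - {"delta_pos": [-0.0037,-0.0006,-0.04],"twist": [0,0,0],"fingers": 50}
    - {"delta_pos": [-0.0037,-0.0006,-0.04],"twist": [0,0,0],"fingers": 50}

```text
time: 10.08
tool_pos: [0.5262, -0.1835, 0.1368]
ee_rot: [0.541, -0.455, -0.54, -0.456]
contact_force: [-1.0, -0.6, 5.0]
finger_gap: 0.0593
```

Run:
```python
from h import *
st();go(at(.036,.136),9.7)
```

```text
t 10.08 along 25.44463224987621 lat -0.5160711951151498 z 136.75169524913332 F along -1.1355910497940995 lat -0.4411220836420876 z 4.960939562282892 gap 0.05928722641557618
t 10.08 tcp [ 0.52617 -0.18352  0.13675] F [-1.04503 -0.62615  4.96094] gap 0.05928722641557618 q6 -2.2901380555099053
dpos [ 0.02579  0.00572 -0.00188] twists [array([-0.0001 ,  0.00016, -0.00006]), array([-0.00026, -0.00015,  0.49994])]
```

Request:
jog_arm:
  plan:
    - {"delta_pos": [0,0.001,0.0025],"twist": [0,0,0],"fingers": 50}
    - {"delta_pos": [0.002,0.0015,0.0025],"twist": [0,0,0],"fingers": 50}
    - {"delta_pos": [0.004,0.002,0.0025],"twist": [0,0,0],"fingers": 50}
    - {"delta_pos": [0.006,0.0023,0.0025],"twist": [0,0,0],"fingers": 50}
    - {"delta_pos": [0.008,0.0026,0.0025],"twist": [0,0,0],"fingers": 50}
    - {"delta_pos": [0.01,0.003,0.0025],"twist": [0,0,0],"fingers": 50}
    - {"delta_pos": [0.0115,0.0032,0.0025],"twist": [0,0,0],"fingers": 50}
    - {"delta_pos": [0.0115,0.0032,0.0025],"twist": [0,0,0],"fingers": 50}
    - {"delta_pos": [0.0115,0.0032,0.0025],"twist": [0,0,0],"fingers": 50}
    - {"delta_pos": [0.0115,0.0032,0.0025],"twist": [0,0,0],"fingers": 50}

```text
time: 10.92
tool_pos: [0.5308, -0.1822, 0.1377]
ee_rot: [0.541, -0.455, -0.54, -0.456]
contact_force: [-0.8, 0.1, -1.0]
finger_gap: 0.0593
```

Run:
```python
from h import *
st()
for t in (.032,.034): go(at(t,.1377),9.7)
g=manip.grab_frame("top");f=manip.grab_frame("scene")
o=[cv2.resize(x,(400,400),interpolation=cv2.INTER_CUBIC) for x in (f["frame"][120:200,170:250],g["frame"][160:240,360:440])]
cv2.imwrite("pics/e.png",np.hstack(o)[:,:,::-1])
```

```text
t 10.92 along 30.23986531179076 lat -0.010412480873753441 z 137.68760287889063 F along -0.7322490171537905 lat 0.25272271173599375 z -1.011141417073376 gap 0.05928014659100501
t 10.92 tcp [ 0.53081 -0.18222  0.13769] F [-0.76436  0.12573 -1.01114] gap 0.05928014659100501 q6 -2.283739421520072
dpos [0.00433 0.00077 0.00003] twists [array([-0.00011,  0.00017, -0.00006]), array([-0.00027, -0.00017,  0.49994])]
t 10.92 tcp [ 0.53081 -0.18222  0.13769] F [-0.76436  0.12573 -1.01114] gap 0.05928014659100501 q6 -2.283739421520072
dpos [0.00926 0.00161 0.00003] twists [array([-0.00011,  0.00017, -0.00006]), array([-0.00027, -0.00017,  0.49994])]
```

View pics/e.png

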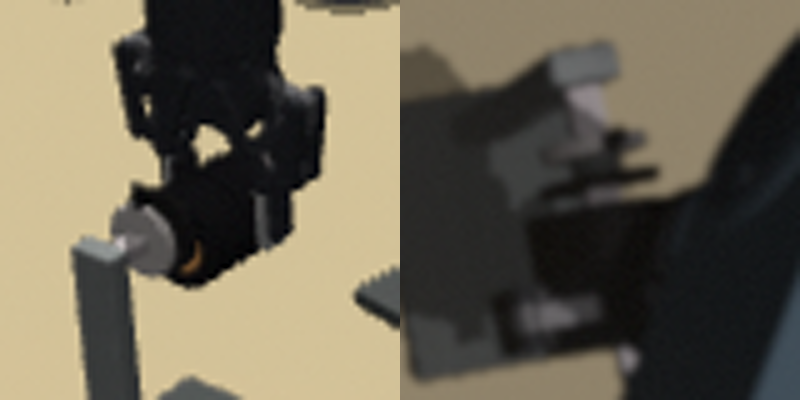

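Request:
jog_arm:
  plan:
    - {"delta_pos": [0.001,0.0002,0],"twist": [0,0,0],"fingers": 50}
    - {"delta_pos": [0.002,0.0004,0],"twist": [0,0,0],"fingers": 50}
    - {"delta_pos": [0.003,0.0005,0],"twist": [0,0,0],"fingers": 50}
    - {"delta_pos": [0.004,0.0007,0],"twist": [0,0,0],"fingers": 50}
    - {"delta_pos": [0.0045,0.0008,0],"twist": [0,0,0],"fingers": 50}
    - {"delta_pos": [0.0045,0.0008,0],"twist": [0,0,0],"fingers": 50}
    - {"delta_pos": [0.0045,0.0008,0],"twist": [0,0,0],"fingers": 50}
    - {"delta_pos": [0.0045,0.0008,0],"twist": [0,0,0],"fingers": 50}
    - {"delta_pos": [0.0045,0.0008,0],"twist": [0,0,0],"fingers": 50}
    - {"delta_pos": [0.0045,0.0008,0],"twist": [0,0,0],"fingers": 50}

```text
time: 11.85
tool_pos: [0.5326, -0.182, 0.1378]
ee_rot: [0.541, -0.455, -0.54, -0.456]
contact_force: [-0.6, 0.2, -0.7]
finger_gap: 0.0596
```

Run:
```python
from h import *
st()
for t in (.033,.034): go(at(t,.1377),9.7)
```

```text
t 11.85 along 32.096719474275176 lat -0.06367314798746351 z 137.76786606076732 F along -0.5589846916030764 lat 0.2567396806584417 z -0.70228894015993 gap 0.059633885303462954
t 11.85 tcp [ 0.53265 -0.18195  0.13777] F [-0.59425  0.15889 -0.70229] gap 0.059633885303462954 q6 -2.281562046851411
dpos [ 0.0022   0.00054 -0.00017] twists [array([-0.00008,  0.00019, -0.00006]), array([-0.0003 , -0.00013,  0.49994])]
t 11.85 tcp [ 0.53265 -0.18195  0.13777] F [-0.59425  0.15889 -0.70229] gap 0.059633885303462954 q6 -2.281562046851411
dpos [ 0.00466  0.00096 -0.00017] twists [array([-0.00008,  0.00019, -0.00006]), array([-0.0003 , -0.00013,  0.49994])]
```

Request:
jog_arm:
  plan:
    - {"delta_pos": [0.0005,0.0001,0],"twist": [0,0,0],"fingers": 50}
    - {"delta_pos": [0.001,0.0002,0],"twist": [0,0,0],"fingers": 50}
    - {"delta_pos": [0.0015,0.0003,0],"twist": [0,0,0],"fingers": 50}
    - {"delta_pos": [0.002,0.0004,0],"twist": [0,0,0],"fingers": 50}
    - {"delta_pos": [0.0022,0.0004,0],"twist": [0,0,0],"fingers": 50}
    - {"delta_pos": [0.0022,0.0004,0],"twist": [0,0,0],"fingers": 50}
    - {"delta_pos": [0.0022,0.0004,0],"twist": [0,0,0],"fingers": 50}
    - {"delta_pos": [0.0022,0.0004,0],"twist": [0,0,0],"fingers": 50}
    - {"delta_pos": [0.0022,0.0004,0],"twist": [0,0,0],"fingers": 50}
    - {"delta_pos": [0.0022,0.0004,0],"twist": [0,0,0],"fingers": 50}

```text
time: 12.68
tool_pos: [0.5336, -0.1818, 0.1378]
ee_rot: [0.541, -0.455, -0.54, -0.456]
contact_force: [0.2, -0.2, -0.9]
finger_gap: 0.0592
```

Run:
```python
from h import *
st()
for t in (.034,.035): go(at(t,.1377),9.7)
```

```text
t 12.68 along 33.01245700795463 lat -0.05726742408934516 z 137.78857190764646 F along 0.11896862333938941 lat -0.20671082416737613 z -0.9321610463323804 gap 0.059230168786187025
t 12.68 tcp [ 0.53355 -0.18179  0.13779] F [ 0.1521  -0.18371 -0.93216] gap 0.059230168786187025 q6 -2.280492785597907
dpos [ 0.00241  0.00056 -0.00022] twists [array([-0.00009,  0.00021, -0.00005]), array([-0.00032, -0.00014,  0.49995])]
t 12.68 tcp [ 0.53355 -0.18179  0.13779] F [ 0.1521  -0.18371 -0.93216] gap 0.059230168786187025 q6 -2.280492785597907
dpos [ 0.00487  0.00098 -0.00022] twists [array([-0.00009,  0.00021, -0.00005]), array([-0.00032, -0.00014,  0.49995])]
```

Request:
jog_arm:
  plan:
    - {"delta_pos": [0.0005,0.0001,0],"twist": [0,0,0],"fingers": 50}
    - {"delta_pos": [0.001,0.0002,0],"twist": [0,0,0],"fingers": 50}
    - {"delta_pos": [0.0015,0.0003,0],"twist": [0,0,0],"fingers": 50}
    - {"delta_pos": [0.002,0.0004,0],"twist": [0,0,0],"fingers": 50}
    - {"delta_pos": [0.0024,0.0005,0],"twist": [0,0,0],"fingers": 50}
    - {"delta_pos": [0.0024,0.0005,0],"twist": [0,0,0],"fingers": 50}
    - {"delta_pos": [0.0024,0.0005,0],"twist": [0,0,0],"fingers": 50}
    - {"delta_pos": [0.0024,0.0005,0],"twist": [0,0,0],"fingers": 50}
    - {"delta_pos": [0.0024,0.0005,0],"twist": [0,0,0],"fingers": 50}
    - {"delta_pos": [0.0024,0.0005,0],"twist": [0,0,0],"fingers": 50}

```text
time: 13.52
tool_pos: [0.5345, -0.1816, 0.1378]
ee_rot: [0.541, -0.455, -0.54, -0.456]
contact_force: [-0.3, -0.8, -0.6]
finger_gap: 0.0594
```

Run:
```python
from h import *
st()
for t in (.035,): go(at(t,.1377),9.7)
```

```text
t 13.52 along 34.02839652092825 lat -0.021800924998996576 z 137.79932959884997 F along -0.40744905392673475 lat -0.719595296536383 z -0.590615980222501 gap 0.05943085820732656
t 13.52 tcp [ 0.53455 -0.18159  0.1378 ] F [-0.28038 -0.77796 -0.59062] gap 0.05943085820732656 q6 -2.2792845298241424
dpos [ 0.00239  0.00046 -0.00025] twists [array([-0.00008,  0.00022, -0.00005]), array([-0.00035, -0.00013,  0.49995])]
```

Request:
jog_arm:
  plan:
    - {"delta_pos": [0.0005,0.0001,0],"twist": [0,0,0],"fingers": 50}
    - {"delta_pos": [0.001,0.0002,0],"twist": [0,0,0],"fingers": 50}
    - {"delta_pos": [0.0015,0.0003,0],"twist": [0,0,0],"fingers": 50}
    - {"delta_pos": [0.002,0.0004,0],"twist": [0,0,0],"fingers": 50}
    - {"delta_pos": [0.0024,0.0005,0],"twist": [0,0,0],"fingers": 50}
    - {"delta_pos": [0.0024,0.0005,0],"twist": [0,0,0],"fingers": 50}
    - {"delta_pos": [0.0024,0.0005,0],"twist": [0,0,0],"fingers": 50}
    - {"delta_pos": [0.0024,0.0005,0],"twist": [0,0,0],"fingers": 50}
    - {"delta_pos": [0.0024,0.0005,0],"twist": [0,0,0],"fingers": 50}
    - {"delta_pos": [0.0024,0.0005,0],"twist": [0,0,0],"fingers": 50}

```text
time: 14.35
tool_pos: [0.5355, -0.1813, 0.1378]
ee_rot: [0.541, -0.455, -0.54, -0.456]
contact_force: [0.2, 0.1, -0.6]
finger_gap: 0.0593
```

Run:
```python
from h import *
st()
for t in (.036,): go(at(t,.1377),9.7)
g=manip.grab_frame("top");f=manip.grab_frame("scene")
o=[cv2.resize(x,(400,400),interpolation=cv2.INTER_CUBIC) for x in (f["frame"][120:200,170:250],g["frame"][160:240,360:440])]
cv2.imwrite("pics/g.png",np.hstack(o)[:,:,::-1])
```

```text
t 14.35 along 35.0000439153108 lat 0.06504038890910427 z 137.76168214671907 F along 0.18537522886418545 lat 0.09596371457390722 z -0.6151563267324869 gap 0.059272146390078224
t 14.35 tcp [ 0.53549 -0.18134  0.13776] F [ 0.16656  0.12583 -0.61516] gap 0.059272146390078224 q6 -2.278066764268108
dpos [ 0.00249  0.00026 -0.00015] twists [array([-0.0001 ,  0.00021, -0.00005]), array([-0.00033, -0.00015,  0.49995])]
```

View pics/g.png

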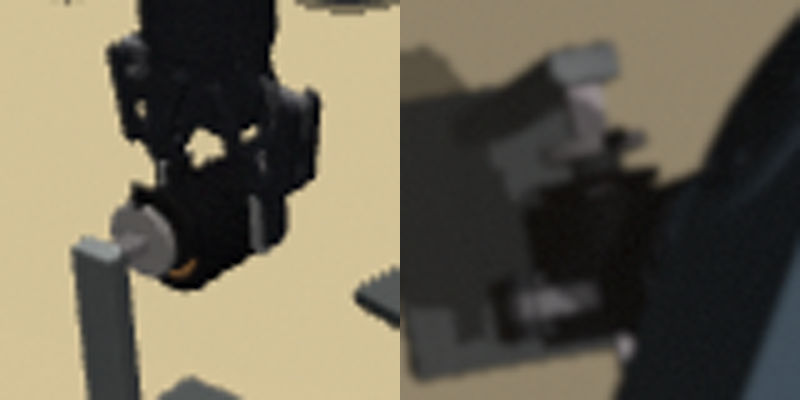

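Request:
jog_arm:
  plan:
    - {"delta_pos": [0.0005,0.0001,0],"twist": [0,0,0],"fingers": 50}
    - {"delta_pos": [0.001,0.0002,0],"twist": [0,0,0],"fingers": 50}
    - {"delta_pos": [0.0015,0.0003,0],"twist": [0,0,0],"fingers": 50}
    - {"delta_pos": [0.002,0.0003,0],"twist": [0,0,0],"fingers": 50}
    - {"delta_pos": [0.0024,0.0003,0],"twist": [0,0,0],"fingers": 50}
    - {"delta_pos": [0.0024,0.0003,0],"twist": [0,0,0],"fingers": 50}
    - {"delta_pos": [0.0024,0.0003,0],"twist": [0,0,0],"fingers": 50}
    - {"delta_pos": [0.0024,0.0003,0],"twist": [0,0,0],"fingers": 50}
    - {"delta_pos": [0.0024,0.0003,0],"twist": [0,0,0],"fingers": 50}
    - {"delta_pos": [0.0024,0.0003,0],"twist": [0,0,0],"fingers": 50}

```text
time: 15.28
tool_pos: [0.5365, -0.1812, 0.1378]
ee_rot: [0.541, -0.455, -0.54, -0.456]
contact_force: [-1.1, 0.8, -1.7]
finger_gap: 0.0591
```

Run:
```python
from h import *
st()
for t in (.037,): go(at(t,.1377),9.7)
```

```text
t 15.28 along 36.02319805094458 lat -0.008400132130507018 z 137.82058404959236 F along -0.9612120341463171 lat 1.0090616952010545 z -1.6571709247779334 gap 0.05912785192399078
t 15.28 tcp [ 0.53651 -0.18124  0.13782] F [-1.11749  0.83268 -1.65717] gap 0.05912785192399078 q6 -2.2770244833328617
dpos [ 0.0024   0.00043 -0.0003 ] twists [array([-0.00009,  0.00024, -0.00006]), array([-0.00037, -0.00014,  0.49994])]
```

Request:
jog_arm:
  plan:
    - {"delta_pos": [0.0005,0.0001,0],"twist": [0,0,0],"fingers": 50}
    - {"delta_pos": [0.001,0.0002,0],"twist": [0,0,0],"fingers": 50}
    - {"delta_pos": [0.0015,0.0003,0],"twist": [0,0,0],"fingers": 50}
    - {"delta_pos": [0.002,0.0003,0],"twist": [0,0,0],"fingers": 50}
    - {"delta_pos": [0.0024,0.0004,0],"twist": [0,0,0],"fingers": 50}
    - {"delta_pos": [0.0024,0.0004,0],"twist": [0,0,0],"fingers": 50}
    - {"delta_pos": [0.0024,0.0004,0],"twist": [0,0,0],"fingers": 50}
    - {"delta_pos": [0.0024,0.0004,0],"twist": [0,0,0],"fingers": 50}
    - {"delta_pos": [0.0024,0.0004,0],"twist": [0,0,0],"fingers": 50}
    - {"delta_pos": [0.0024,0.0004,0],"twist": [0,0,0],"fingers": 50}

```text
time: 16.12
tool_pos: [0.5374, -0.1811, 0.1378]
ee_rot: [0.541, -0.455, -0.54, -0.456]
contact_force: [-1.0, -0.3, -0.4]
finger_gap: 0.0594
```

Run:
```python
from h import *
st()
for t in (.038,): go(at(t,.1377),9.7)
```

```text
t 16.12 along 36.973354084982105 lat 0.016001604164256496 z 137.77483973640398 F along -1.0312665131913592 lat -0.1332823948422517 z -0.4200703162288359 gap 0.05942987209187208
t 16.12 tcp [ 0.53744 -0.18105  0.13777] F [-0.99407 -0.30513 -0.42007] gap 0.05942987209187208 q6 -2.275883471790385
dpos [ 0.00254  0.00039 -0.00019] twists [array([-0.0001 ,  0.00022, -0.00006]), array([-0.00035, -0.00015,  0.49994])]
```

Request:
jog_arm:
  plan:
    - {"delta_pos": [0.0005,0.0001,0],"twist": [0,0,0],"fingers": 50}
    - {"delta_pos": [0.001,0.0002,0],"twist": [0,0,0],"fingers": 50}
    - {"delta_pos": [0.0015,0.0003,0],"twist": [0,0,0],"fingers": 50}
    - {"delta_pos": [0.002,0.0003,0],"twist": [0,0,0],"fingers": 50}
    - {"delta_pos": [0.0024,0.0004,0],"twist": [0,0,0],"fingers": 50}
    - {"delta_pos": [0.0024,0.0004,0],"twist": [0,0,0],"fingers": 50}
    - {"delta_pos": [0.0024,0.0004,0],"twist": [0,0,0],"fingers": 50}
    - {"delta_pos": [0.0024,0.0004,0],"twist": [0,0,0],"fingers": 50}
    - {"delta_pos": [0.0024,0.0004,0],"twist": [0,0,0],"fingers": 50}
    - {"delta_pos": [0.0024,0.0004,0],"twist": [0,0,0],"fingers": 50}

```text
time: 16.95
tool_pos: [0.5381, -0.1809, 0.1377]
ee_rot: [0.541, -0.456, -0.541, -0.456]
contact_force: [-5.0, -1.2, 0.1]
finger_gap: 0.0597
```

Run:
```python
from h import *
st()
for t in (.039,): go(at(t,.1377),9.7)
g=manip.grab_frame("top");f=manip.grab_frame("scene")
o=[cv2.resize(x,(400,400),interpolation=cv2.INTER_CUBIC) for x in (f["frame"][120:200,170:250],g["frame"][160:240,360:440])]
cv2.imwrite("pics/i.png",np.hstack(o)[:,:,::-1])
```

```text
t 16.95 along 37.62588616802905 lat 0.017166794259076308 z 137.6584939668149 F along -5.165542208148261 lat -0.3232266755339695 z 0.06480610837926734 gap 0.0597316554682295
t 16.95 tcp [ 0.53809 -0.18094  0.13766] F [-5.03723 -1.18894  0.06481] gap 0.0597316554682295 q6 -2.2747764846864693
dpos [0.00339 0.00054 0.0001 ] twists [array([-0.0001 ,  0.00011, -0.00005]), array([-0.00018, -0.00016,  0.49995])]
```

View pics/i.png

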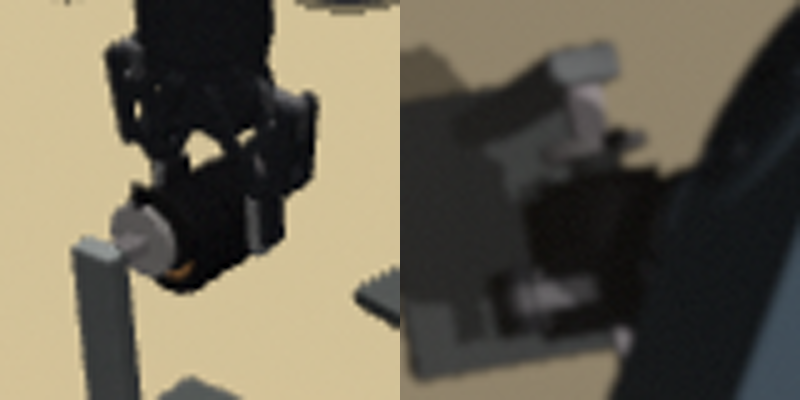

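Request:
jog_arm:
  plan:
    - {"delta_pos": [0.0015,0.0003,0],"twist": [0,0,0],"fingers": 50}
    - {"delta_pos": [0.002,0.0004,0],"twist": [0,0,0],"fingers": 50}
    - {"delta_pos": [0.0026,0.0004,0],"twist": [0,0,0],"fingers": 50}
    - {"delta_pos": [0.0026,0.0004,0],"twist": [0,0,0],"fingers": 50}
    - {"delta_pos": [0.0026,0.0004,0],"twist": [0,0,0],"fingers": 50}
    - {"delta_pos": [0.0026,0.0004,0],"twist": [0,0,0],"fingers": 50}
    - {"delta_pos": [0.0026,0.0004,0],"twist": [0,0,0],"fingers": 50}
    - {"delta_pos": [0.0026,0.0004,0],"twist": [0,0,0],"fingers": 50}
    - {"delta_pos": [0.0026,0.0004,0],"twist": [0,0,0],"fingers": 50}
    - {"delta_pos": [0.0026,0.0004,0],"twist": [0,0,0],"fingers": 50}

```text
time: 17.88
tool_pos: [0.5384, -0.1809, 0.1376]
ee_rot: [-0.54, 0.456, 0.541, 0.456]
contact_force: [-7.7, -2.3, 1.9]
finger_gap: 0.0594
```

Run:
```python
from h import *
st()
```

```text
t 17.88 along 37.970279575479346 lat 0.032104380940381795 z 137.59423302251042 F along -8.017496256836374 lat -1.0063110590596114 z 1.852366987172213 gap 0.05939824790635876
```

Run:
```python
from h import *
for i in range(12):
    manip.grab_frame("top"); st()
```

```text
t 17.93 along 37.96188877413481 lat 0.03205036667539697 z 137.5971826514299 F along -7.365220467670673 lat -0.7679999350980851 z 1.90883056656673 gap 0.05958865658952978
t 17.98 along 37.971483455316715 lat 0.03816372360835446 z 137.59082015451168 F along -6.690533733411826 lat -0.27911491129613974 z 2.468599981619793 gap 0.059158511213363546
t 18.03 along 37.9482688419054 lat 0.028390054758252705 z 137.58962707699362 F along -7.452190676748171 lat 0.11613828629285364 z 1.9006769375913417 gap 0.059481273421756145
t 18.08 along 37.959261771235205 lat 0.034733352326316295 z 137.58636587226258 F along -6.881346670563219 lat -0.22051003648158568 z 1.5123082831922945 gap 0.05919392619420287
t 18.13 along 37.962300402378645 lat 0.02882669839548303 z 137.59244914350614 F along -7.874236422702897 lat -0.2365127296959393 z 1.7634046615206698 gap 0.059470236847150554
t 18.18 along 37.97682755443813 lat 0.02025664359775479 z 137.61245212170348 F along -7.306011878508895 lat -0.16276278284752108 z 1.886603442541312 gap 0.05919805052524569
t 18.23 along 37.95793563226012 lat 0.03643723731452332 z
[... 281 characters left out ...]
21732366
t 18.33 along 37.95566752420214 lat 0.039315521319610164 z 137.59729780024682 F along -7.325291395412069 lat 0.10142715542304805 z 2.7555090542241367 gap 0.05920073081191872
t 18.38 along 37.97078401862421 lat 0.060672408380262215 z 137.59476272148714 F along -7.207882744329457 lat 0.18906174817629523 z 1.9513007757363066 gap 0.059108465949659524
t 18.43 along 37.9561831587667 lat 0.02822535037378568 z 137.5826515559995 F along -7.502548465201584 lat -1.345122685969374 z 2.6530338064368078 gap 0.05922538783435217
t 18.48 along 37.95302110583493 lat 0.05267254154704585 z 137.57439608609178 F along -7.660181586540014 lat 0.41873406993146023 z 2.299077704561562 gap 0.059760946659148585
```

Request:
jog_arm:
  plan:
    - {"delta_pos": [0.0022,0.0004,0],"twist": [0,0,0],"fingers": 50}
    - {"delta_pos": [0.0026,0.0004,0],"twist": [0,0,0],"fingers": 50}
    - {"delta_pos": [0.003,0.0005,0],"twist": [0,0,0],"fingers": 50}
    - {"delta_pos": [0.0032,0.0005,0],"twist": [0,0,0],"fingers": 50}
    - {"delta_pos": [0.0032,0.0005,0],"twist": [0,0,0],"fingers": 50}
    - {"delta_pos": [0.0032,0.0005,0],"twist": [0,0,0],"fingers": 50}
    - {"delta_pos": [0.0032,0.0005,0],"twist": [0,0,0],"fingers": 50}
    - {"delta_pos": [0.0032,0.0005,0],"twist": [0,0,0],"fingers": 50}
    - {"delta_pos": [0.0032,0.0005,0],"twist": [0,0,0],"fingers": 50}
    - {"delta_pos": [0.0032,0.0005,0],"twist": [0,0,0],"fingers": 50}

```text
time: 19.32
tool_pos: [0.5386, -0.1808, 0.1375]
ee_rot: [-0.54, 0.456, 0.542, 0.455]
contact_force: [-10.3, -1.1, 3.4]
finger_gap: 0.0594
```

Run:
```python
from h import *
for i in range(10):
    manip.grab_frame("top"); st()
```

```text
t 19.37 along 38.12598056706025 lat 0.05587934066245624 z 137.5422432691769 F along -9.074450255592179 lat -0.0872170468305628 z 4.099340665854025 gap 0.059639695663022144
t 19.42 along 38.15468952429919 lat 0.06747379292583032 z 137.53283953697644 F along -8.670631162556575 lat -0.16348556543869988 z 3.3008194190237736 gap 0.0589203740439378
t 19.47 along 38.10873265331185 lat 0.05663121421640328 z 137.52371967812178 F along -9.526297515539278 lat 0.3165354395108578 z 3.4057248671967355 gap 0.059398012058683176
t 19.52 along 38.14351688781706 lat 0.016143345426222876 z 137.57186076067123 F along -9.412262719966039 lat -0.35862295507349856 z 4.016358867508908 gap 0.05897665755495934
t 19.57 along 38.15067079712522 lat 0.04367941656477836 z 137.5593236539554 F along -9.590071505906211 lat 0.41435925829154574 z 2.481692289301196 gap 0.059322132614066346
t 19.62 along 38.12549114258218 lat 0.051471152068984026 z 137.54567673084992 F along -9.851383092856086 lat 0.08351907886553166 z 3.207901053069467 gap 0.059152631635765236
t 19.67 along 38.13816542495416 lat 0.06895076886686262 z 137.55476487657458 F along -9.27640151868896 lat 0.11056352324770236 z 2.7964554901536838 gap 0.059204243884646325
t 19.72 along 38.131382606524426 lat 0.05392788498858893 z 137.534574655225 F along -9.712788347064643 lat 0.2685705765759242 z 3.4794493255144605 gap 0.058902800990435225
t 19.77 along 38.14047824739495 lat 0.034661562998109546 z 137.5592869125739 F along -9.15871386938059 lat -0.19075839242307924 z 2.4257533215019684 gap 0.0593094269325137
t 19.82 along 38.15049111750806 lat 0.02673505893187991 z 137.57212500221763 F along -9.813597513619143 lat 0.4366538891831563 z 3.346846196081972 gap 0.0593386112396359
```

Request:
jog_arm:
  plan:
    - {"delta_pos": [0.0022,0.0004,0],"twist": [0,0,0],"fingers": 50}
    - {"delta_pos": [0.0014,0.0002,0],"twist": [0,0,0],"fingers": 50}
    - {"delta_pos": [0.0006,0.0001,0],"twist": [0,0,0],"fingers": 50}
    - {"delta_pos": [-0.0003,0,0],"twist": [0,0,0],"fingers": 50}
    - {"delta_pos": [-0.001,-0.0001,0],"twist": [0,0,0],"fingers": 50}
    - {"delta_pos": [-0.0016,-0.0003,0],"twist": [0,0,0],"fingers": 50}
    - {"delta_pos": [-0.0022,-0.0004,0],"twist": [0,0,0],"fingers": 50}
    - {"delta_pos": [-0.0028,-0.0005,0],"twist": [0,0,0],"fingers": 50}
    - {"delta_pos": [-0.0028,-0.0005,0],"twist": [0,0,0],"fingers": 50}
    - {"delta_pos": [-0.0028,-0.0005,0],"twist": [0,0,0],"fingers": 50}

```text
time: 20.65
tool_pos: [0.5378, -0.181, 0.1377]
ee_rot: [-0.54, 0.456, 0.541, 0.455]
contact_force: [-1.6, -0.1, 0.5]
finger_gap: 0.0595
```

Run:
```python
from h import *
for i in range(6):
    manip.grab_frame("top"); st()
go(at(.0368,.1375),9.7)
```

```text
t 20.7 along 37.3059026412783 lat 0.016163612692948078 z 137.6560798043821 F along -1.4788601933849495 lat -0.11852060015298996 z -0.31858653262315495 gap 0.05909245464540122
t 20.75 along 37.241449416849946 lat 0.0034203348687748274 z 137.61746856925714 F along -2.7316455340872103 lat 0.49707484952377795 z 0.44017575617910354 gap 0.059235821068797545
t 20.8 along 37.24270335159417 lat -0.011832460253349648 z 137.62051675298852 F along -1.110701328084617 lat -0.37241135616698773 z 0.901703385206398 gap 0.059001151075403296
t 20.85 along 37.232899966063385 lat -0.03529059853349036 z 137.62636268052873 F along -1.6668531285742851 lat 0.08663308485776859 z 0.7740765549740338 gap 0.05945578390005475
t 20.9 along 37.188950902160485 lat 0.010304113289596678 z 137.57360649723415 F along -2.1223134223400604 lat 0.2395411943266546 z 0.047700598278246166 gap 0.05934785690944576
t 20.95 along 37.14993111973363 lat 0.04886354097137553 z 137.54280201767008 F along -2.0900194144605093 lat 0.4180875165404884 z 0.24188321489581768 gap 0.059466044429117175
t 20.95 tcp [ 0.53761 -0.18099  0.13754] F [-2.13058  0.05996  0.24188] gap 0.059466044429117175 q6 -2.273379931806958
dpos [-0.00084 -0.00027 -0.00011] twists [array([-0.0001 , -0.00049, -0.00006]), array([ 0.00077, -0.00016,  0.49994])]
```

Request:
jog_arm:
  plan:
    - {"delta_pos": [-0.0003,-0.0001,-0.0003],"twist": [0,-0.0002,0],"fingers": 50}
    - {"delta_pos": [-0.0006,-0.0001,-0.0006],"twist": [0,-0.0004,0],"fingers": 50}
    - {"delta_pos": [-0.0009,-0.0002,-0.001],"twist": [0,-0.0005,0],"fingers": 50}
    - {"delta_pos": [-0.0011,-0.0002,-0.0014],"twist": [0,-0.0005,0],"fingers": 50}
    - {"delta_pos": [-0.0011,-0.0002,-0.0014],"twist": [0,-0.0005,0],"fingers": 50}
    - {"delta_pos": [-0.0011,-0.0002,-0.0014],"twist": [0,-0.0005,0],"fingers": 50}
    - {"delta_pos": [-0.0011,-0.0002,-0.0014],"twist": [0,-0.0005,0],"fingers": 50}
    - {"delta_pos": [-0.0011,-0.0002,-0.0014],"twist": [0,-0.0005,0],"fingers": 50}
    - {"delta_pos": [-0.0011,-0.0002,-0.0014],"twist": [0,-0.0005,0],"fingers": 50}
    - {"delta_pos": [-0.0011,-0.0002,-0.0014],"twist": [0,-0.0005,0],"fingers": 50}

```text
time: 21.78
tool_pos: [0.5373, -0.1812, 0.1371]
ee_rot: [0.541, -0.456, -0.541, -0.456]
contact_force: [0.8, -0.3, -0.1]
finger_gap: 0.059
```

Run:
```python
from h import *
for i in range(6):
    manip.grab_frame("top"); st()
go(at(.0367,.137),9.7)
```

```text
t 21.83 along 36.8138034365787 lat -0.07857889623658076 z 137.1028092538352 F along 1.2243271488776657 lat -0.31100540561291584 z 0.09414869819914855 gap 0.059076911310540624
t 21.88 along 36.798929542625274 lat -0.06313015358528348 z 137.0985960165056 F along 1.816328036078905 lat -0.020411693888181762 z 0.7636165391636115 gap 0.05944130862256778
t 21.93 along 36.81892176356647 lat -0.0766209804115762 z 137.1098034289737 F along 0.6711571599700207 lat 0.1829322828303568 z -0.11850260921427802 gap 0.05938497907027483
t 21.98 along 36.79636127364776 lat -0.07328658591377044 z 137.09001286066567 F along 0.6346787454785561 lat -0.5386938482347071 z 0.9790800863395809 gap 0.059383961647380905
t 22.03 along 36.79807685274835 lat -0.08716287645277815 z 137.10245495037265 F along 0.16135718849781455 lat -0.9270344232424303 z 1.233913942546499 gap 0.059260924217312036
t 22.08 along 36.80204915877238 lat -0.06979034213401612 z 137.10461509907793 F along 1.4597293362267876 lat 0.5812354976247457 z -0.35042353269100124 gap 0.05964413071848238
t 22.08 tcp [ 0.53729 -0.18117  0.1371 ] F [ 1.34093  0.81887 -0.35042] gap 0.05964413071848238 q6 -2.2755490953294917
dpos [-0.00028  0.00013 -0.00026] twists [array([-0.00008,  0.00006, -0.00005]), array([-0.0001 , -0.00013,  0.49995])]
```

Request:
jog_arm:
  plan:
    - {"delta_pos": [0,0,0],"twist": [0,0,0],"fingers": 60}
    - {"delta_pos": [0,0,0],"twist": [0,0,0],"fingers": 61}
    - {"delta_pos": [0,0,0],"twist": [0,0,0],"fingers": 62}
    - {"delta_pos": [0,0,0],"twist": [0,0,0],"fingers": 64}
    - {"delta_pos": [0,0,0],"twist": [0,0,0],"fingers": 66}
    - {"delta_pos": [0,0,0],"twist": [0,0,0],"fingers": 69}
    - {"delta_pos": [0,0,0],"twist": [0,0,0],"fingers": 72}
    - {"delta_pos": [0,0,0],"twist": [0,0,0],"fingers": 76}
    - {"delta_pos": [0,0,0],"twist": [0,0,0],"fingers": 80}
    - {"delta_pos": [0,0,0],"twist": [0,0,0],"fingers": 85}

```text
time: 22.92
tool_pos: [0.5373, -0.1812, 0.1371]
ee_rot: [-0.541, 0.456, 0.541, 0.456]
contact_force: [-0.3, 0.0, 0.9]
finger_gap: 0.0848
```

Run:
```python
from h import *
st()
g=manip.grab_frame("top");f=manip.grab_frame("scene")
o=[cv2.resize(x,(400,400),interpolation=cv2.INTER_CUBIC) for x in (f["frame"][120:200,170:250],g["frame"][160:240,360:440])]
cv2.imwrite("pics/j.png",np.hstack(o)[:,:,::-1])
```

```text
t 22.92 along 36.78105316847741 lat -0.060804998608791336 z 137.07551169297196 F along -0.29573726087429003 lat 0.08563533266812556 z 0.9226089078712062 gap 0.08480049405035091
```

View pics/j.png

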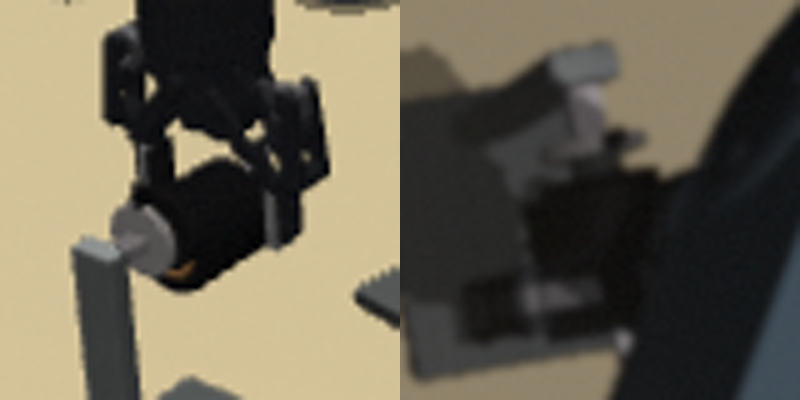

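Request:
jog_arm:
  plan:
    - {"delta_pos": [0,0,0.01],"twist": [0,0,0],"fingers": 85}
    - {"delta_pos": [0,0,0.03],"twist": [0,0,0],"fingers": 85}
    - {"delta_pos": [0,0,0.06],"twist": [0,0,0],"fingers": 85}
    - {"delta_pos": [0,0,0.1],"twist": [0,0,0],"fingers": 85}
    - {"delta_pos": [0,0,0.15],"twist": [0,0,0],"fingers": 85}
    - {"delta_pos": [0,0,0.2],"twist": [0,0,0],"fingers": 85}
    - {"delta_pos": [0,0,0.26],"twist": [0,0,0],"fingers": 85}
    - {"delta_pos": [0,0,0.32],"twist": [0,0,0],"fingers": 85}
    - {"delta_pos": [-0.05,0.05,0.34],"twist": [0,0,0],"fingers": 85}
    - {"delta_pos": [-0.12,0.12,0.34],"twist": [0,0,0],"fingers": 85}

```text
time: 23.85
tool_pos: [0.4914, -0.1352, 0.2776]
ee_rot: [0.543, -0.456, -0.537, -0.457]
contact_force: [0.1, 0.5, 0.2]
finger_gap: 0.0853
```

Request:
jog_arm:
  plan:
    - {"delta_pos": [-0.03,0.09,0],"twist": [0,0,0],"fingers": 85}
    - {"delta_pos": [-0.06,0.18,0],"twist": [0,0,0],"fingers": 85}
    - {"delta_pos": [-0.09,0.27,0],"twist": [0,0,0],"fingers": 85}
    - {"delta_pos": [-0.1,0.35,0],"twist": [0,0,0],"fingers": 85}
    - {"delta_pos": [-0.1,0.42,0],"twist": [0,0,0],"fingers": 85}
    - {"delta_pos": [-0.1,0.45,0],"twist": [0,0,0],"fingers": 85}
    - {"delta_pos": [-0.1,0.45,0],"twist": [0,0,0],"fingers": 85}
    - {"delta_pos": [-0.1,0.45,0],"twist": [0,0,0],"fingers": 85}
    - {"delta_pos": [-0.1,0.45,0],"twist": [0,0,0],"fingers": 85}
    - {"delta_pos": [-0.1,0.45,0],"twist": [0,0,0],"fingers": 85}

```text
time: 24.68
tool_pos: [0.4516, 0.0438, 0.2779]
ee_rot: [0.543, -0.456, -0.537, -0.457]
contact_force: [0.1, 0.3, 0.0]
finger_gap: 0.0852
```

Run:
```python
from h import *
st()
g=manip.grab_frame("top");f=manip.grab_frame("scene")
o=[cv2.resize(x,(400,400),interpolation=cv2.INTER_CUBIC) for x in (f["frame"][130:200,170:240],g["frame"][170:240,360:430])]
cv2.imwrite("pics/k.png",np.hstack(o)[:,:,::-1])
cv2.imwrite("pics/k2.png",f["frame"][:,:,::-1])
w=cloud(g);P=w.reshape(-1,3);C=g["frame"].reshape(-1,3).astype(int)
Q=(P-LIP);m=(np.abs(Q@s)<.035)&(Q@e>0)&(Q@e<.1)&(P[:,2]>.165)&(P[:,2]<.19)&(C.sum(1)<110)
print(np.histogram(Q[m]@e,bins=np.arange(0,.1,.004)))
```

```text
t 24.68 along -9.71655375135188 lat 236.13576863959824 z 277.9453441796431 F along 0.19315342358798165 lat 0.2607398114405201 z 0.018992015553928474 gap 0.08517129974019871
(array([ 0,  0,  0,  0,  0, 15, 47, 46, 47, 48, 47, 47, 45, 45, 47, 47, 47,
       49, 49, 46, 40, 16,  5,  0]), array([0.   , 0.004, 0.008, 0.012, 0.016, 0.02 , 0.024, 0.028, 0.032,
       0.036, 0.04 , 0.044, 0.048, 0.052, 0.056, 0.06 , 0.064, 0.068,
       0.072, 0.076, 0.08 , 0.084, 0.088, 0.092, 0.096]))
```

View pics/k.png

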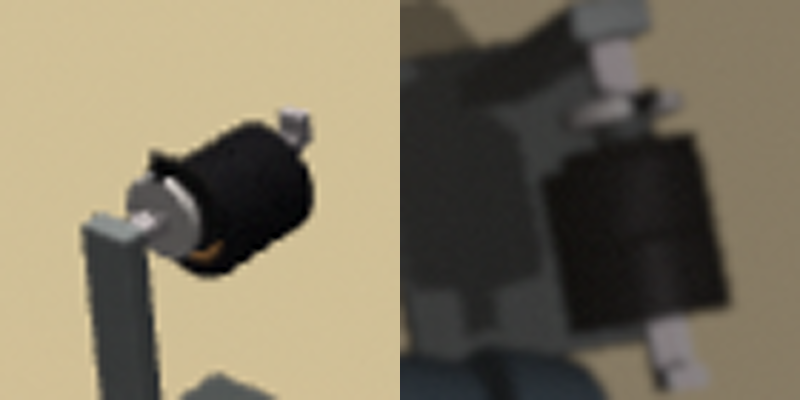

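View pics/k2.png

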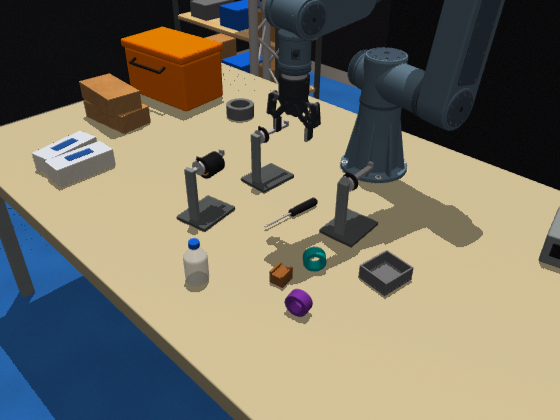

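Both rolls hang together behind the lip: top crop (640,235), scene (210,163). The bystanders are unmoved, so I'm handing in.

Run:
```python
from rig import manip
print(manip.job_done())
```

```text
the job is handed in; nothing more can be done
None
```

The second roll now hangs on the far hook beside the first, and I handed the job in at about 24.8 s of the 59 s allowed.

- **Hanging:** I took the dark roll from the cradle, passed it over the lip without contact, and lowered it onto the bar. It pressed on the bar with about 5 N for a moment, so I raised it slightly.
- **Pressing:** I pushed both rolls back in 1 mm steps until the stop pushed back. I then held about 7.3 N and afterwards about 9.4 N, each for over half a second. The highest reading was just over 10 N, below the 15 N limit.
- **Letting go:** I eased off to about zero force along the bar before slowly opening the fingers and lifting clear.
- **Last checks:** The final pictures show both rolls as one unbroken block, from about 22 to 84 mm behind the lip, against the stop's pad. The bottle, screwdriver, tray and look-alikes are where they were, and the gripper is clear of everything.
- **Disagreement:** The two cameras differed by about 1 to 3 mm on where the lip was. That stayed within the 6 mm play.

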